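# Pack the adapter modules into the instrument case and secure the lid

## Task

Put every adapter module lying on the bench into a foam pocket of its own in the instrument case, all the same way round: rib up and orange tab in the notch towards the case's front (the side with the red turnbuttons), sitting right down in the foam. Then shut the lid fully, and only after that turn both red turnbuttons a quarter turn so that they lie square across the lid's edge. Leave the other things on the bench where they are.

Things in the scene. Friction and masses are not known exactly. Their poses are not given: they have to be found in the camera images.
- case: Black instrument case, fixed, 200 mm deep (its x) x 250 wide (y), walls 5 mm thick, 55 high. Origin: centre of its underside. -x side: front, with the red turnbuttons; +x side: lid hinge. Floor 8 mm up; grey foam up to 26 mm with 6 pockets, 3 in the front row, 3 in the back.
- case_front (a point): Middle of the outer face of the case's front wall, 30 mm up; axes as the case's.
- pocket0 (a point): Centre of the yellow floor of a foam pocket, front row; axes as the case's. The pocket is 52 mm (case x) x 40 mm (y), 18 mm deep, plus a notch 22 mm wide, 12 mm long in its front (-x) end for the tab: a module turned the wrong way does not go down. A seated module's origin is within a few mm of this point.
- pocket1 (a point): Centre of the yellow floor of a foam pocket, front row; axes as the case's. The pocket is 52 mm (case x) x 40 mm (y), 18 mm deep, plus a notch 22 mm wide, 12 mm long in its front (-x) end for the tab: a module turned the wrong way does not go down. A seated module's origin is within a few mm of this point.
- pocket2 (a point): Centre of the yellow floor of a foam pocket, front row; axes as the case's. The pocket is 52 mm (case x) x 40 mm (y), 18 mm deep, plus a notch 22 mm wide, 12 mm long in its front (-x) end for the tab: a module turned the wrong way does not go down. A seated module's origin is within a few mm of this point.
- pocket3 (a point): Centre of the yellow floor of a foam pocket, back row; axes as the case's. The pocket is 52 mm (case x) x 40 mm (y), 18 mm deep, plus a notch 22 mm wide, 12 mm long in its front (-x) end for the tab: a module turned the wrong way does not go down. A seated module's origin is within a few mm of this point.
- pocket4 (a point): Centre of the yellow floor of a foam pocket, back row; axes as the case's. The pocket is 52 mm (case x) x 40 mm (y), 18 mm deep, plus a notch 22 mm wide, 12 mm long in its front (-x) end for the tab: a module turned the wrong way does not go down. A seated module's origin is within a few mm of this point.
- pocket5 (a point): Centre of the yellow floor of a foam pocket, back row; axes as the case's. The pocket is 52 mm (case x) x 40 mm (y), 18 mm deep, plus a notch 22 mm wide, 12 mm long in its front (-x) end for the tab: a module turned the wrong way does not go down. A seated module's origin is within a few mm of this point.
- lid (a joint): Lid angle, rad: 0 shut, 1.9 wide open; starts about 1.6 to 1.85. Black panel 200 x 250 x 8 mm, 0.2 kg, on a stiff hinge that stays where it is left (about 3 N at the free edge moves it); a grey pull lip 70 mm wide, 6 mm thick stands 17 mm out beyond the middle of its free edge. It can be pushed shut on its outer face.
- lid_hinge (a point): Middle of the lid's hinge line: on the rim of the case, at the underside of the panel; the line runs along the case's y. Shut, the panel reaches 200 mm from here to the case's front (-x). Axes as the case's.
- latch_a (a joint): Red turnbutton in front of the case's front wall (case y = -80 mm): bar 48 x 12 mm, 20 mm high, on an upright pivot in its middle, light friction. 0: along the front wall, clear of the lid (starts within 0.3 of it); +1.57 or -1.57 (stops): square across the lid's edge. Positive is counter-clockwise from above; either way will do.
- latch_a_grip (a point): Centre of that turnbutton's bar, on the pivot, 10 mm below the bar's top (bar 66 to 86 mm above the bench; shut lid's top 63 mm, grey bracket's top 62 mm). Turns with it; y runs along the bar.
- latch_b (a joint): Red turnbutton in front of the case's front wall (case y = 80 mm): bar 48 x 12 mm, 20 mm high, on an upright pivot in its middle, light friction. 0: along the front wall, clear of the lid (starts within 0.3 of it); +1.57 or -1.57 (stops): square across the lid's edge. Positive is counter-clockwise from above; either way will do.
- latch_b_grip (a point): Centre of that turnbutton's bar, on the pivot, 10 mm below the bar's top (bar 66 to 86 mm above the bench; shut lid's top 63 mm, grey bracket's top 62 mm). Turns with it; y runs along the bar.
- module0: Adapter module: off-white block 46 long (its x) x 32 wide (y) x 20 high mm, about 80 g; on top a grey grip rib 34 long (x) x 12 thick (y) x 20 high, so 40 mm high in all, and at the +x end an orange tab 14 wide, 11 long, 2 to 14 mm above the underside. Origin at the centre of the block's underside, z up out of the rib, x towards the tab. May be absent.
- module1: Adapter module: off-white block 46 long (its x) x 32 wide (y) x 20 high mm, about 80 g; on top a grey grip rib 34 long (x) x 12 thick (y) x 20 high, so 40 mm high in all, and at the +x end an orange tab 14 wide, 11 long, 2 to 14 mm above the underside. Origin at the centre of the block's underside, z up out of the rib, x towards the tab. May be absent.
- module2: Adapter module: off-white block 46 long (its x) x 32 wide (y) x 20 high mm, about 80 g; on top a grey grip rib 34 long (x) x 12 thick (y) x 20 high, so 40 mm high in all, and at the +x end an orange tab 14 wide, 11 long, 2 to 14 mm above the underside. Origin at the centre of the block's underside, z up out of the rib, x towards the tab. May be absent.
- module3: Adapter module: off-white block 46 long (its x) x 32 wide (y) x 20 high mm, about 80 g; on top a grey grip rib 34 long (x) x 12 thick (y) x 20 high, so 40 mm high in all, and at the +x end an orange tab 14 wide, 11 long, 2 to 14 mm above the underside. Origin at the centre of the block's underside, z up out of the rib, x towards the tab. May be absent.
- module4: Adapter module: off-white block 46 long (its x) x 32 wide (y) x 20 high mm, about 80 g; on top a grey grip rib 34 long (x) x 12 thick (y) x 20 high, so 40 mm high in all, and at the +x end an orange tab 14 wide, 11 long, 2 to 14 mm above the underside. Origin at the centre of the block's underside, z up out of the rib, x towards the tab. May be absent.
- module5: Adapter module: off-white block 46 long (its x) x 32 wide (y) x 20 high mm, about 80 g; on top a grey grip rib 34 long (x) x 12 thick (y) x 20 high, so 40 mm high in all, and at the +x end an orange tab 14 wide, 11 long, 2 to 14 mm above the underside. Origin at the centre of the block's underside, z up out of the rib, x towards the tab. May be absent.
- tape: Bystander: yellow ring of tape, 60 mm across, 22 high, lying just beyond the modules; origin at its underside.
- clamp_meter: Bystander: black clamp meter with an orange jaw, 210 x 86 x 32 mm, at the far side; origin at its underside.
- screwdriver: Bystander: screwdriver lying to the right of the modules.
- marker: Bystander: black marker 130 x 14 x 14 mm, on the robot's side of the modules.
Not all that is in view belongs to the job. Leave any blue, brown or turquoise look-alike of the module5 alone.

How it is judged (in metres and radians):
On the way, in this order (a step that is already met when the one before it is completed fails the run):
1. every module present sits right down in a foam pocket, tab to the front (x of module0 in the frame of case between -0.08 and 0.08 m and y of module0 in the frame of case between -0.1 and 0.1 m and z of module0 in the frame of case between 0 and 0.0125 m and angle between each of module0, module1, module2, module3, module4, module5's own z axis and vertical below 0.12 rad and angle between the x axis of each of module0, module1, module2, module3, module4, module5 and the x axis of case, either way round below 0.25 rad and x of case_front in the frame of module0 above 0.02 m and x of module1 in the frame of case between -0.08 and 0.08 m and y of module1 in the frame of case between -0.1 and 0.1 m and z of module1 in the frame of case between 0 and 0.0125 m and x of case_front in the frame of module1 above 0.02 m and x of module2 in the frame of case between -0.08 and 0.08 m and y of module2 in the frame of case between -0.1 and 0.1 m and z of module2 in the frame of case between 0 and 0.0125 m and x of case_front in the frame of module2 above 0.02 m and x of module3 in the frame of case between -0.08 and 0.08 m and y of module3 in the frame of case between -0.1 and 0.1 m and z of module3 in the frame of case between 0 and 0.0125 m and x of case_front in the frame of module3 above 0.02 m and x of module4 in the frame of case between -0.08 and 0.08 m and y of module4 in the frame of case between -0.1 and 0.1 m and z of module4 in the frame of case between 0 and 0.0125 m and x of case_front in the frame of module4 above 0.02 m and x of module5 in the frame of case between -0.08 and 0.08 m and y of module5 in the frame of case between -0.1 and 0.1 m and z of module5 in the frame of case between 0 and 0.0125 m and x of case_front in the frame of module5 above 0.02 m), for 0.2 s.
2. the lid is shut, with the modules in place (all of step 1 and value of joint lid below 0.04 rad), for 0.2 s.
3. both turnbuttons lie across the lid's edge ((value of joint latch_a above 1.3 rad or value of joint latch_a below -1.3 rad) and (value of joint latch_b above 1.3 rad or value of joint latch_b below -1.3 rad)), for 0.2 s.
At the end, for the whole second after the job is handed in: Every module present lies in a foam pocket (underside less than 12.5 mm above the case's underside, upright within 0.12 rad, parallel to the case within 0.25 rad, tab towards the front), at rest; the lid is shut to within 0.04 rad; both turnbuttons are turned at least 1.3 rad, either way (all of step 2 and all of step 3 and linear speed of each of module0, module1, module2, module3, module4, module5 below 0.02 m/s); the robot touches nothing.
It fails at once if a turnbutton was turned across while the lid was still up (value of joint lid above 0.1 rad and ((value of joint latch_a above 0.9 rad or value of joint latch_a below -0.9 rad) or (value of joint latch_b above 0.9 rad or value of joint latch_b below -0.9 rad))).
It fails at once if another thing on the bench was moved by more than 30 mm (distance of any of tape, clamp_meter, screwdriver, marker from where it was at the start of the episode above 0.03 m).
Of module0, module1, module2, module3, module4, module5 only 4 to 6 are there at a start; the rules pass over those that are not, and their reading is None.
At some moment in a run one of module0, module1, module2, module3, module4, module5 may be knocked a few centimetres aside while the robot is not near it.
It also fails if it takes over 210 s, if anything falls off the work surface, if the arm or the gripper's body presses on something with over 40 N, if the wrist force passes 120 N, or if a joint passes its speed limit or range.

## Robot

A 6-joint arm with a two-finger parallel gripper is mounted at the origin on the work surface. World frame = base frame: x ahead of the robot, y to its left, z up, the work surface at z = 0. Lengths are in mm, angles in rad, forces in N, time in s.
With the tool pointing down it reaches from about 325 to 900 mm from the base axis. Payload 3.5 kg.
Tool frame: the origin (TCP) lies midway between the tips of the shut fingers; the grasp point (between the pads) lies 19 mm behind it (grip_depth is the distance from the TCP to the grasp point, in mm); z points along the fingers, y is the line along which they close (so a half turn about z gives the same grasp; the last joint's range is limited). The gripper opens to 85 mm and grips with 20 to 120 N. Pads are 22 mm wide; open, the fingers measure 114 mm over their backs; the gripper's body (76 mm by 85 mm) begins 54 mm behind the grasp point. The pads swing forward as they close: fully open they stand 13 mm farther back than shut.
Start: joints at [-1.441, 0.276, -0.026, 1.268, 0, 1.467], TCP at [144.177, -608.14, 231.313] pointing down, gripper open.
Joint ranges: [-3.12, 3.12], [-0.85, 1.88], [-1.08, 1.24], [-1.95, 2.15], [-1.57, 1.53], [-3.14, 3.14]. Speed limits (rad/s): [2.57, 2.57, 3.14, 3.14, 3.14, 3.14].

## Interface

Orientations are given as a rotation vector (axis times angle).
In Python, from workcell import * gives the robot as it stands.
- The arm moves only by the shell command python3 -m creep 'ROWS'. ROWS is JSON, a list of rows, each a list of 3 entries, a list of its own where there are three numbers: the opening, from -1 (shut) to 1 (fully open), then the shift along the tool's x, y, z in mm, then the turn, a rotation vector about the tool's x, y, z in rad. In form: [[grip, [dx, dy, dz], [wx, wy, wz]], ...]. A call has 1 to 12 rows; each row shifts and turns the commanded pose from where the row before left it, along the tool's axes as they then stand; what a row does not reach is not made up. A row lasts 1/8 s, in which the tool goes at most 62.5 mm and 10.7 degrees, less where a joint would pass 70% of its speed; a pose out of reach is approached as far as the arm can. A call is refused whole if a number of a shift passes 62.5 or a number of a turn 0.188, either way. A call with a gripper value outside its range is refused whole. The fingers move at their own pace and stop on an object; the grip force is fixed at half the most. Time passes only in rows, so rows that do not move let the fingers close. It gives the time, the measured TCP pose, the force, the opening and the grip force at its end, in the units of the state.
- state(): the state, without advancing time (a new reading comes with each control period).
- camera(name): name is "side" or "top"; returns a dict with "pixels" (420x560x3 uint8, red, green, blue), "fov_y" (degrees; the focal length in pixels is half the picture's height over the tangent of half this angle, whatever the lens; pixels are square), "cx", "cy" (the principal point, pixels), "rvec" (rotation vector, rad) and "tvec" (3), from world to camera coordinates, as OpenCV has them. Camera axes: x right, y down, z forward; pixel columns grow to the right and rows downward; lengths in mm; the calibration is good to about 2 mm. A picture is of the moment at which its call begins. There is no depth.
- job_done(): hands the job in; it is judged then, once.
The state is a dict: "time_s": time; "joints": joint angles; "joint_velocities": joint speeds; "joint_efforts": joint torques, N m; "position": TCP position; "ee_rot": TCP orientation; "force": force on the tool from outside, world axes, zero at the start; "moment": the same for the moment, N m; "width": opening from 0.0 (shut) to 1.0 (fully open); "gripper_force": force on a finger pad.
Only numpy, scipy, OpenCV 4.12 (cv2) and the standard library are available. Lean on these libraries where they do the work, as an engineer would, in place of code of your own. Each camera call takes 0.05 s, during which the arm holds its last target. There are 200 camera calls.

## Working session

There is one attempt and no reset: what is moved stays moved. The work goes in short steps, Python scripts to look and compute and a shell command to move; the robot and the scene stay as the last step left them, time stands still between calls to the robot, and variables do not carry over. Pictures are saved under pics/ and viewed, at most 14 in all, crops included, and the job is handed in when it is done.

```bash
ls; mkdir -p pics; python3 - <<'E'
from workcell import *
import cv2
s=state();print(s)
for n in("top","side"):
    c=camera(n);print(n,{k:v for k,v in c.items() if k!='pixels'})
    cv2.imwrite(f"pics/{n}0.png",cv2.cvtColor(c['pixels'],cv2.COLOR_RGB2BGR))
E
```

```text
pics
{'time_s': 0.0, 'joints': array([-1.44136496e+00,  2.77177501e-01, -2.79019122e-02,  1.26803746e+00,
        3.26000824e-05,  1.46737930e+00]), 'joint_velocities': array([0.00119497, 0.00087496, 0.00072622, 0.00114433, 0.00021616,
       0.00076644]), 'joint_efforts': array([-1.83992532e-03, -4.45512235e+01,  2.95200795e+01,  1.65139855e-02,
       -9.76538445e-05, -1.08459793e-05]), 'position': array([ 144.10400458, -607.33688845,  230.12220011]), 'ee_rot': array([-3.11802013e+00, -3.64662042e-01, -3.78967970e-06]), 'force': array([1.03606107, 0.07916185, 0.57699023]), 'moment': array([-0.06695802,  0.03737127, -0.02518054]), 'gripper_force': 0.0, 'width': 1.0020087858420328}
top {'fov_y': 48.31426909855875, 'cx': 282.27305835876496, 'cy': 211.8030950437485, 'rvec': array([ 2.13206453, -2.17083938,  0.17289477]), 'tvec': array([-141.25347686,  528.51440149, 1098.13621314])}
side {'fov_y': 48.36629615124366, 'cx': 275.79212390971344, 'cy': 207.01026157850475, 'rvec': array([ 0.64454197,  2.62152544, -1.20368075]), 'tvec': array([ 529.12966959,   -9.79639381, 1337.47091968])}
```

View pics/top0.png

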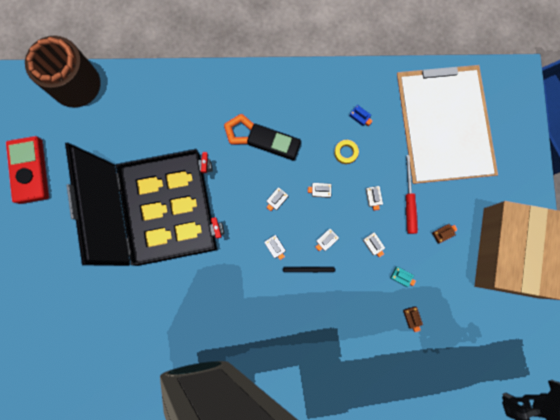

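View pics/side0.png

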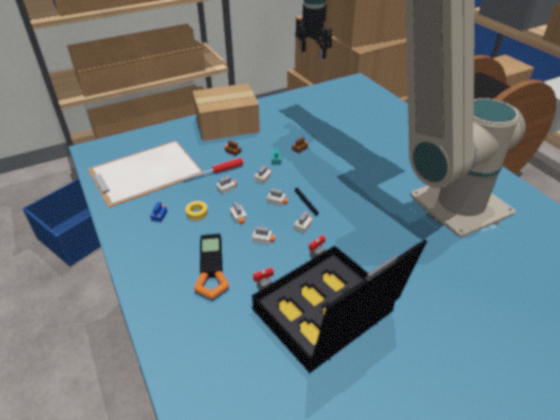

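The six candidates for modules (top picture) are off-white, at (277,199), (320,190), (375,197), (275,246), (327,240) and (374,244). The look-alikes are blue (361,116), brown (445,233) and (413,318), and turquoise (403,277); I'll leave those alone. The case is at left with its front facing right and its lid open to the left. Its turnbuttons are at (205,162) and (215,230).

```bash
cat > h.py <<'E'
from workcell import *
import cv2, numpy as np
from scipy.spatial.transform import Rotation as Ro
def cam(n):
    c=camera(n); f=c['pixels'].shape[0]/2/np.tan(np.radians(c['fov_y']/2))
    c['K']=np.array([[f,0,c['cx']],[0,f,c['cy']],[0,0,1.]]); c['R']=Ro.from_rotvec(c['rvec']).as_matrix()
    c['C']=-c['R'].T@c['tvec']; c['hsv']=cv2.cvtColor(c['pixels'],cv2.COLOR_RGB2HSV); return c
def ray(c,uv,z):
    uv=np.atleast_2d(uv).astype(float); d=np.c_[uv,np.ones(len(uv))]@np.linalg.inv(c['K']).T@c['R']
    return c['C']+d*((z-c['C'][2])/d[:,2])[:,None]
def proj(c,P): return cv2.projectPoints(np.atleast_2d(P).astype(float),c['rvec'],c['tvec'],c['K'],None)[0][:,0]
def blobs(m,lo,hi):
    n,l,s,ce=cv2.connectedComponentsWithStats(m.astype(np.uint8),connectivity=8)
    return [(ce[i],np.argwhere(l==i)[:,::-1]) for i in range(1,n) if lo<=s[i,4]<=hi]
def modules(c):
    H=c['hsv'].astype(int); hue,S,V=H[...,0],H[...,1],H[...,2]
    w=(S<60)&(V>90); o=(hue>4)&(hue<18)&(S>140)&(V>150)
    ob=[b[0] for b in blobs(o,3,200)]; out=[]
    for ce,p in blobs(w,100,450):
        P=ray(c,p,10)
        if not (-420<P[:,1].mean()<330 and P[:,0].mean()>250) : continue
        hull=cv2.convexHull(np.float32(P[:,:2])); r=cv2.minAreaRect(hull)
        d=[np.hypot(*(x-ce)) for x in ob]
        if not d or min(d)>18: continue
        t=ray(c,ob[int(np.argmin(d))],8)[0,:2]; b=cv2.boxPoints(r)
        e1,e2=b[1]-b[0],b[2]-b[1]; e=e1 if np.hypot(*e1)>np.hypot(*e2) else e2
        cen=np.array(r[0]); v=t-cen
        if v@e<0: e=-e
        out.append((cen,np.arctan2(e[1],e[0]),np.arctan2(v[1],v[0]),np.hypot(*v),sorted(r[1]),ce))
    return out
def go(xyz,yaw):
    """yaw: world direction of tool x (mod pi handled for closest), prints turn about tool z and shift in tool axes after turn"""
    s=state(); R=Ro.from_rotvec(s['ee_rot']).as_matrix(); y0=np.arctan2(R[1,0],R[0,0])
    dy=(yaw-y0+np.pi)%(2*np.pi)-np.pi
    x,y=np.cos(yaw),np.sin(yaw); A=np.array([[x,y,0],[y,-x,0],[0,0,-1]])
    print('turn z %.3f'%-dy,'shift',np.round(A@(np.array(xyz)-s['position']),1),'tilt %.3f'%np.hypot(R[0,2],R[1,2]),'j6 %.2f->%.2f'%(s['joints'][5],s['joints'][5]-dy))
E
python3 - <<'E'
from h import *
c=cam('top');print(c['C'])
for m in modules(c): print(np.round(m[0],1),'yaw %.2f tabdir %.2f r %.0f'%m[1:4],np.round(m[4],1),np.round(m[5]))
H=c['hsv'].astype(int); ye=(H[...,0]>20)&(H[...,0]<35)&(H[...,1]>120)&(H[...,2]>120)
for ce,p in blobs(ye,80,2000): print('yel',np.round(ce,1),len(p),np.round(ray(c,ce,8)[0],1))
re=((H[...,0]<4)|(H[...,0]>174))&(H[...,1]>150)&(H[...,2]>80)
for ce,p in blobs(re,15,2000): print('red',np.round(ce,1),len(p),np.round(ray(c,ce,86)[0],1))
im=cv2.cvtColor(c['pixels'],cv2.COLOR_RGB2BGR)
cv2.imwrite('pics/c1.png',cv2.resize(im[170:262,255:395],None,fx=5.5,fy=5.5,interpolation=cv2.INTER_CUBIC))
cv2.imwrite('pics/c2.png',cv2.resize(im[135:275,60:230],None,fx=4.2,fy=4.2,interpolation=cv2.INTER_CUBIC))
E
```

```text
[ 359.72880553 -133.6723234  1165.2939785 ]
[ 585.4 -245.3] yaw 1.48 tabdir 1.55 r 24 [35.6 57.8] [321. 190.]
[ 564.  -382.4] yaw -3.00 tabdir -3.03 r 26 [35.8 54.2] [374. 196.]
[ 565.3 -138.7] yaw 2.42 tabdir 2.44 r 29 [34.7 48.8] [277. 198.]
[ 456.1 -257.4] yaw 2.33 tabdir 2.27 r 24 [33.1 60.1] [327. 239.]
[ 446.9 -375.8] yaw -2.58 tabdir -2.61 r 29 [35.6 48.9] [374. 244.]
[ 441.4 -132.5] yaw -2.59 tabdir -2.59 r 25 [33.7 56.9] [275. 246.]
yel [346.  151.3] 281 [ 683.7 -316.9    8. ]
yel [178.3 179.4] 325 [617.4 109.    8. ]
yel [149. 185.] 324 [604.2 182.1   8. ]
yel [182.8 204.9] 346 [552.2  96.9   8. ]
yel [153.2 210.6] 337 [539.  170.2   8. ]
yel [187.1 230.8] 357 [487.   85.5   8. ]
yel [157.4 236.7] 352 [473.6 158.6   8. ]
red [ 26.6 175.6] 1319 [615.  446.8  86. ]
red [204.  162.6] 90 [639.6  32.6  86. ]
red [411.  213.5] 367 [ 510.  -450.9   86. ]
red [214.  221.4] 45 [499.3   8.7  86. ]
red [217.3 233. ] 48 [472.   1.  86.]
```

View pics/c1.png

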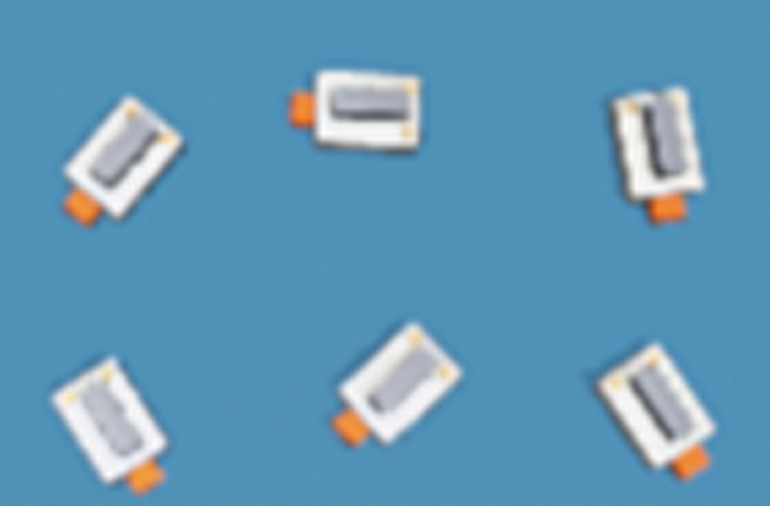

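View pics/c2.png

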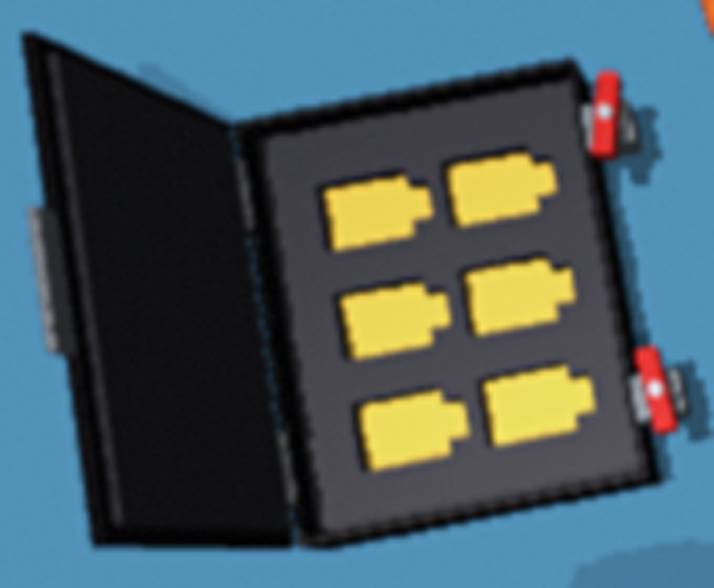

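The close crop shows all six off-white modules rib up, each with a clear orange tab, and six yellow pockets with their notches to the right. I'll refine both measurements on an enlarged image.

```bash
cat >> h.py <<'E'
F=4
def up(c,u0,u1,v0,v1):
    im=cv2.resize(c['pixels'][v0:v1,u0:u1],None,fx=F,fy=F,interpolation=cv2.INTER_CUBIC)
    return im, cv2.cvtColor(im,cv2.COLOR_RGB2HSV).astype(int), lambda p:(np.asarray(p,float)+.5)/F-.5+[u0,v0]
def mods(c,box=(250,400,165,265)):
    """(centre, yaw) of modules: silhouette against the blue bench, block+tab rect"""
    im,H,un=up(c,*box); fg=~((H[...,0]>90)&(H[...,0]<118)&(H[...,1]>75))
    o=(H[...,0]>4)&(H[...,0]<18)&(H[...,1]>150)&(H[...,2]>150); out=[]
    for ce,p in blobs(fg,200*F*F//2,700*F*F):
        q=p[o[p[:,1],p[:,0]]]
        if len(q)<10: continue
        P=ray(c,un(p),9)[:,:2]; t=ray(c,un(q),8)[:,:2].mean(0)
        r=cv2.minAreaRect(cv2.convexHull(np.float32(P))); pc=P.mean(0)
        ev=np.linalg.eigh(np.cov((P-pc).T))[1][:,1]; ev*=np.sign(ev@(t-pc)); n=np.array([-ev[1],ev[0]])
        a=(P-pc)@ev; b=(P-pc)@n; L=np.percentile(a,[.3,99.7]); W=np.percentile(b,[1,99])
        cen=pc+ev*(L.mean()-5.5)+n*W.mean()
        out.append((cen,np.arctan2(ev[1],ev[0]),np.ptp(L),np.ptp(W),np.arctan2(*(t-cen)[::-1]),un(ce)))
    return out
def show(): 
    for m in mods(cam('top')): print('mod',np.round(m[0],1),'yaw %.3f L %.0f W %.0f tabdir %.2f'%m[1:5],np.round(m[5]))
def pockets(c,yaw=1.749):
    im,H,un=up(c,110,230,150,260); m=(H[...,0]>18)&(H[...,0]<36)&(H[...,1]>110)&(H[...,2]>110)
    ex=np.array([np.cos(yaw),np.sin(yaw)]); ey=np.array([-ex[1],ex[0]]); out=[]
    for ce,p in blobs(m,150*F*F,500*F*F):
        q=un(p); A=ray(c,q,8)[:,:2]; B=ray(c,q,26)[:,:2]
        xb=np.percentile(A@ex,99.7)-26; xf=np.percentile(B@ex,.3)+38
        ya=np.percentile(A@ey,.6)+20; yb=np.percentile(B@ey,99.4)-20
        out.append((xb,xf,ya,yb)+tuple(ex*(xb+xf)/2+ey*(ya+yb)/2))
    return np.array(out)
E
python3 - <<'E'
from h import *
show()
P=pockets(cam('top'));print(np.round(P,1))
E
```

```text
mod [ 585.  -250.2] yaw 1.505 L 60 W 36 tabdir 1.54 [320. 190.]
mod [ 566.7 -382.6] yaw -3.027 L 61 W 36 tabdir -3.04 [374. 197.]
mod [ 565.  -138.4] yaw 2.441 L 61 W 35 tabdir 2.45 [276. 199.]
mod [ 459.6 -260.9] yaw 2.286 L 61 W 34 tabdir 2.28 [326. 240.]
mod [ 447.2 -376.1] yaw -2.588 L 60 W 36 tabdir -2.63 [374. 245.]
mod [ 445.1 -130.4] yaw -2.596 L 60 W 34 tabdir -2.60 [275. 247.]
[[ 3.000e-01 -6.000e-01 -6.261e+02 -6.240e+02  6.152e+02  1.106e+02]
 [ 7.430e+01  7.330e+01 -6.261e+02 -6.238e+02  6.020e+02  1.834e+02]
 [ 3.000e-01 -4.000e-01 -5.602e+02 -5.583e+02  5.504e+02  9.910e+01]
 [ 7.430e+01  7.330e+01 -5.600e+02 -5.580e+02  5.371e+02  1.717e+02]
 [ 1.000e-01 -4.000e-01 -4.943e+02 -4.926e+02  4.856e+02  8.730e+01]
 [ 7.410e+01  7.350e+01 -4.941e+02 -4.924e+02  4.724e+02  1.601e+02]]
```

```bash
python3 -c "
from h import *
go((447.2,-376.1,110),-2.588+np.pi)"
```

```text
turn z -0.321 shift [379.6 -37.7 120.7] tilt 0.001 j6 1.47->1.15
```

```bash
python3 -m creep '[[0,[0,0,0],[0,0,-0.16]],[0,[0,0,0],[0,0,-0.161]],[0,[48,-5,15],[0,0,0]],[0,[48,-5,15],[0,0,0]],[0,[48,-5,15],[0,0,0]],[0,[48,-5,15],[0,0,0]],[0,[48,-5,15],[0,0,0]],[0,[48,-5,15],[0,0,0]],[0,[46,-4,15],[0,0,0]],[0,[46,-4,16],[0,0,0]],[0,[0,0,0],[0,0,0]],[0,[0,0,0],[0,0,0]]]'; python3 -c "
from h import *
print(state()['width']);go((447.2,-376.1,25),-2.588+np.pi); show()"
```

```text
time_s: 1.75
position: [447.3, -376.1, 110.4]
ee_rot: [3.022, 0.859, -0.001]
force: [-0.3, -0.3, 0.1]
width: 0.5
gripper_force: 0.0
0.5002257047352772
turn z 0.001 shift [-0.1 -0.  85.4] tilt 0.001 j6 1.78->1.78
mod [ 584.9 -250.2] yaw 1.503 L 60 W 36 tabdir 1.54 [320. 190.]
mod [ 566.6 -382.5] yaw -3.029 L 61 W 36 tabdir -3.04 [374. 197.]
mod [ 565.  -138.4] yaw 2.441 L 61 W 35 tabdir 2.45 [276. 199.]
mod [ 459.6 -261. ] yaw 2.283 L 61 W 34 tabdir 2.28 [326. 240.]
mod [ 444.9 -130.4] yaw -2.598 L 61 W 35 tabdir -2.60 [275. 247.]
```

```bash
python3 -m creep '[[0,[0,0,30],[0,0,0]],[0,[0,0,30],[0,0,0]],[0,[0,0,15],[0,0,0]],[0,[0,0,10],[0,0,0]],[0,[0,0,0],[0,0,0]],[-1,[0,0,0],[0,0,0]],[-1,[0,0,0],[0,0,0]],[-1,[0,0,0],[0,0,0]],[-1,[0,0,0],[0,0,0]],[-1,[0,0,-20],[0,0,0]],[-1,[0,0,-40],[0,0,0]],[-1,[0,0,-50],[0,0,0]]]'; python3 -m creep '[[-1,[0,0,-20],[0,0,-0.171]],[-1,[0,0,0],[0,0,-0.171]],[-1,[0,0,0],[0,0,-0.171]],[-1,[0,0,0],[0,0,-0.171]],[-1,[0,0,0],[0,0,-0.171]],[-1,[0,0,0],[0,0,-0.171]],[-1,[0,0,0],[0,0,-0.169]],[-1,[0,0,0],[0,0,0]]]'; python3 -c "
from h import *
go((472.4,160.1,150),1.749)"
```

```text
time_s: 3.3
position: [446.2, -374.7, 134.6]
ee_rot: [-3.018, -0.858, 0.003]
force: [0.4, -0.9, -0.5]
width: 0.124
gripper_force: 61.3
time_s: 4.3
position: [447.1, -375.6, 154.7]
ee_rot: [-2.017, -2.407, -0.0]
force: [0.3, -0.2, -1.4]
width: 0.116
gripper_force: 61.3
turn z -0.002 shift [522.7 119.9   4.7] tilt 0.001 j6 0.59->0.58
```

```bash
python3 -m creep '[[-1,[30,7,0],[0,0,0]],[-1,[54.7,12.5,1],[0,0,0]],[-1,[54.7,12.5,1],[0,0,0]],[-1,[54.7,12.5,1],[0,0,0]],[-1,[54.7,12.5,1],[0,0,0]],[-1,[54.7,12.5,0],[0,0,0]],[-1,[54.7,12.5,0],[0,0,0]],[-1,[54.7,12.5,0],[0,0,0]],[-1,[54.7,12.5,0],[0,0,0]],[-1,[35,8,0],[0,0,0]],[-1,[20,5,0],[0,0,0]],[-1,[0,0,0],[0,0,0]]]'; python3 -m creep '[[-1,[0,0,0],[0,0,0]],[-1,[0,0,0],[0,0,0]]]'; python3 - <<'E'
from h import *
go((472.4,160.1,35),1.749)
c=cam('top');im,H,un=up(c,120,230,150,262)
o=(H[...,0]>4)&(H[...,0]<18)&(H[...,1]>150)&(H[...,2]>150)
for ce,p in blobs(o,60,4000): print(un(ce),ray(c,un(ce),135),len(p))
E
```

```text
time_s: 5.8
position: [472.8, 160.8, 151.1]
ee_rot: [-2.015, -2.41, 0.0]
force: [0.5, 0.0, -0.7]
width: 0.123
gripper_force: 61.3
time_s: 6.05
position: [472.9, 158.8, 151.2]
ee_rot: [-2.018, -2.408, 0.001]
force: [0.3, -0.6, -0.5]
width: 0.117
gripper_force: 61.3
turn z -0.002 shift [  1.4  -0.2 116.2] tilt 0.000 j6 1.59->1.59
[155.15517241 229.01436782] [[478.25619478 131.70890986 135.        ]] 174
```

```bash
python3 -m creep '[[-1,[0.5,0,40],[0,0,0]],[-1,[0,0,40],[0,0,0]],[-1,[0,0,15],[0,0,0]],[-1,[0,0,10],[0,0,0]],[-1,[0,0,8],[0,0,0]],[-1,[0,0,4],[0,0,0]],[-1,[0,0,0],[0,0,0]]]'; python3 -c "
from h import *
s=state();print(s['force'],s['position'])"
```

```text
time_s: 6.98
position: [473.3, 160.2, 34.7]
ee_rot: [2.015, 2.41, 0.001]
force: [0.9, -0.2, -1.1]
width: 0.121
gripper_force: 61.3
[ 0.94297688 -0.221303   -1.09111909] [473.30146439 160.24100792  34.69632525]
```

```bash
python3 -m creep '[[-0.2,[0,0,0],[0,0,0]],[-0.2,[0,0,0],[0,0,0]],[-0.2,[0,0,0],[0,0,0]],[-0.2,[0,0,-25],[0,0,0]],[-0.2,[0,0,-45],[0,0,0]],[0,[0,0,-45],[0,0,0.172]],[0,[0,0,0],[0,0,0.172]],[0,[0,0,0],[0,0,0.172]],[0,[0,0,0],[0,0,0.172]],[0,[0,0,0],[0,0,0.172]],[0,[0,0,0],[0,0,0.172]],[0,[0,0,0],[0,0,0.172]]]'; python3 -c "
from h import *
go((445,-130.4,110),-2.597+np.pi); show()
c=cam('top');print(np.round(pockets(c)[:,4:],1))
im,H,un=up(c,120,230,150,262)
cv2.imwrite('pics/p1.png',cv2.cvtColor(im,cv2.COLOR_RGB2BGR))"
```

```text
time_s: 8.48
position: [472.8, 160.1, 149.3]
ee_rot: [3.028, 0.837, 0.0]
force: [-0.0, -0.1, 0.3]
width: 0.501
gripper_force: 0.0
turn z -0.005 shift [-174.3  234.1   39.3] tilt 0.000 j6 2.80->2.79
mod [ 585.  -250.2] yaw 1.506 L 60 W 36 tabdir 1.54 [320. 190.]
mod [ 566.7 -382.6] yaw -3.026 L 61 W 36 tabdir -3.04 [374. 197.]
mod [ 565.  -138.4] yaw 2.441 L 61 W 35 tabdir 2.45 [276. 199.]
mod [ 459.6 -261. ] yaw 2.285 L 61 W 34 tabdir 2.28 [326. 240.]
mod [ 445.  -130.4] yaw -2.596 L 60 W 34 tabdir -2.60 [275. 247.]
[[615.2 110.7]
 [602.  183.1]
 [550.1  99. ]
 [485.5  87.5]]
```

View pics/p1.png

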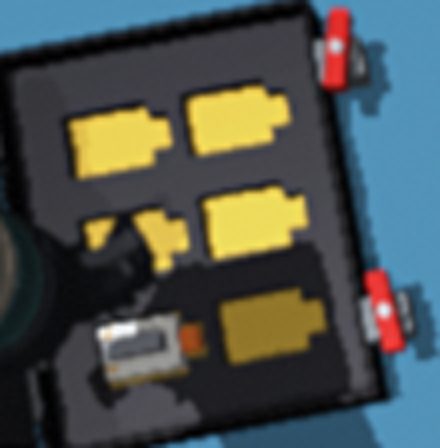

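The first module is seated at (140,345) in the crop, with its tab in the notch to the right. I'll repeat the cycle for the next one.

```bash
python3 -m creep '[[0,[-29,39,6],[0,0,0]],[0,[-29,39,6],[0,0,0]],[0,[-29,39,6],[0,0,0]],[0,[-29,39,7],[0,0,0]],[0,[-29,39,7],[0,0,0]],[0,[-29.3,39.1,7],[0,0,0]],[0,[0,0,0],[0,0,0]],[0,[0,0,40],[0,0,0]],[0,[0,0,30],[0,0,0]],[0,[0,0,15],[0,0,0]],[0,[0,0,0],[0,0,0]],[0,[0,0,0],[0,0,0]]]'; python3 -c "
from h import *
go((445,-130.4,25),-2.597+np.pi)"
```

```text
time_s: 10.07
position: [446.2, -130.5, 26.3]
ee_rot: [3.024, 0.847, 0.002]
force: [-0.9, 0.4, -0.4]
width: 0.503
gripper_force: 0.0
turn z 0.001 shift [-1.  -0.8  1.3] tilt 0.002 j6 2.17->2.17
```

Next: close, lift, turn to yaw 1.749 (-1.204), and go to the back middle pocket (537.1,171.7).

```bash
python3 -m creep '[[-1,[0,0,0.5],[0,0,0]],[-1,[0,0,0],[0,0,0]],[-1,[0,0,0],[0,0,0]],[-1,[0,0,0],[0,0,0]],[-1,[0,0,-20],[0,0,0]],[-1,[0,0,-50],[0,0,-0.172]],[-1,[0,0,-55],[0,0,-0.172]],[-1,[0,0,0],[0,0,-0.172]],[-1,[0,0,0],[0,0,-0.172]],[-1,[0,0,0],[0,0,-0.172]],[-1,[0,0,0],[0,0,-0.172]],[-1,[0,0,0],[0,0,-0.172]]]'; python3 -m creep '[[-1,[0,0,0],[0,0,0]]]'; python3 -c "
from h import *
go((537.1,171.7,150),1.749)"
```

```text
time_s: 11.58
position: [444.7, -130.3, 149.5]
ee_rot: [-2.008, -2.415, 0.0]
force: [0.8, 0.4, -0.1]
width: 0.122
gripper_force: 59.1
time_s: 11.7
position: [444.7, -130.3, 149.5]
ee_rot: [-2.017, -2.408, 0.0]
force: [0.4, -0.4, -0.6]
width: 0.122
gripper_force: 59.1
turn z -0.002 shift [280.9 144.4  -0.5] tilt 0.001 j6 0.97->0.97
```

```bash
python3 -m creep '[[-1,[30,15.4,0],[0,0,0]],[-1,[46.8,24,0],[0,0,0]],[-1,[46.8,24,0],[0,0,0]],[-1,[46.8,24,0],[0,0,0]],[-1,[46.8,24,0],[0,0,0]],[-1,[40,21,0],[0,0,0]],[-1,[23.7,12,0],[0,0,0]],[-1,[0,0,0],[0,0,0]],[-1,[0,0,0],[0,0,0]],[-1,[0,0,40],[0,0,0]],[-1,[0,0,35],[0,0,0]],[-1,[0,0,0],[0,0,0]]]'; python3 -c "
from h import *
go((537.1,171.7,35),1.749)"
```

```text
time_s: 13.2
position: [533.9, 169.7, 71.9]
ee_rot: [-2.015, -2.404, 0.01]
force: [-0.4, -0.1, -0.8]
width: 0.118
gripper_force: 59.0
turn z -0.003 shift [ 1.4  3.5 36.9] tilt 0.008 j6 1.59->1.59
```

```bash
python3 -m creep '[[-1,[0,0,0],[0,0,0]],[-1,[0,0,0],[0,0,0]]]'; python3 -c "
from h import *
go((537.1,171.7,35),1.749)"
```

```text
time_s: 13.45
position: [539.2, 171.6, 76.8]
ee_rot: [2.015, 2.408, 0.004]
force: [0.6, -0.1, -0.9]
width: 0.122
gripper_force: 59.0
turn z -0.001 shift [ 0.5 -2.1 41.8] tilt 0.004 j6 1.59->1.59
```

```bash
python3 -m creep '[[-1,[0,0,0],[0,0,0]],[-1,[0,0,0],[0,0,0]],[-1,[0,0,0],[0,0,0]]]'; python3 -m creep '[[-1,[0,0,8],[0,0,0]],[-1,[0,0,8],[0,0,0]],[-1,[0,0,8],[0,0,0]],[-1,[0,0,8],[0,0,0]],[-1,[0,0,6],[0,0,0]],[-1,[0,0,2],[0,0,0]],[-1,[0,0,0],[0,0,0]]]'; python3 -c "
from h import *
go((537.1,171.7,35),1.749)"
```

```text
time_s: 13.82
position: [537.7, 171.7, 75.1]
ee_rot: [2.015, 2.41, 0.001]
force: [-0.1, 1.4, -1.3]
width: 0.121
gripper_force: 59.0
time_s: 14.7
position: [537.5, 171.6, 34.7]
ee_rot: [-2.015, -2.41, 0.0]
force: [-0.1, -0.7, -0.9]
width: 0.12
gripper_force: 59.0
turn z -0.000 shift [ 0.2 -0.4 -0.3] tilt 0.000 j6 1.59->1.59
```

```bash
python3 -m creep '[[-0.2,[0,0,0],[0,0,0]],[-0.2,[0,0,0],[0,0,0]],[-0.2,[0,0,0],[0,0,0]],[-0.2,[0,0,-25],[0,0,0]],[-0.2,[0,0,-45],[0,0,0]],[0,[0,0,-45],[0,0,-0.17]],[0,[0,0,0],[0,0,-0.17]],[0,[0,0,0],[0,0,-0.17]],[0,[0,0,0],[0,0,-0.17]],[0,[0,0,0],[0,0,-0.17]],[0,[0,0,0],[0,0,-0.17]],[0,[0,0,0],[0,0,-0.17]]]'; python3 -m creep '[[0,[0,0,0],[0,0,-0.17]],[0,[0,0,0],[0,0,-0.147]],[0,[0,0,0],[0,0,0]],[0,[0,0,0],[0,0,0]]]';python3 -c "
from h import *
go((566.7,-382.6,110),-3.027); show()
"
```

```text
time_s: 16.2
position: [537.5, 171.6, 149.9]
ee_rot: [0.309, 3.126, 0.0]
force: [0.3, -0.2, -0.0]
width: 0.496
gripper_force: 0.0
time_s: 16.7
position: [537.5, 171.6, 149.9]
ee_rot: [-0.176, 3.137, 0.0]
force: [-0.0, -0.2, 0.0]
width: 0.496
gripper_force: 0.0
turn z -0.003 shift [  34.4 -553.9   39.9] tilt 0.000 j6 0.08->0.08
mod [ 585.  -250.2] yaw 1.507 L 60 W 36 tabdir 1.54 [320. 190.]
mod [ 566.7 -382.5] yaw -3.028 L 61 W 36 tabdir -3.04 [374. 197.]
mod [ 565.  -138.4] yaw 2.441 L 61 W 35 tabdir 2.45 [276. 199.]
mod [ 459.6 -261. ] yaw 2.286 L 61 W 34 tabdir 2.28 [326. 240.]
```

```bash
python3 -m creep '[[0,[3.2,-52,3.7],[0,0,0]],[0,[3.2,-52,3.7],[0,0,0]],[0,[3.2,-52,3.7],[0,0,0]],[0,[3.2,-52,3.7],[0,0,0]],[0,[3.2,-52,3.7],[0,0,0]],[0,[3.2,-52,3.7],[0,0,0]],[0,[3.2,-52,3.7],[0,0,0]],[0,[3.2,-52,3.7],[0,0,0]],[0,[3.2,-52,3.7],[0,0,0]],[0,[3.2,-52,3.7],[0,0,0]],[0,[2.4,-33.9,2.9],[0,0,0]],[0,[0,0,0],[0,0,0]]]'; python3 -m creep '[[0,[0,0,0],[0,0,0]],[0,[0,0,0],[0,0,0]],[0,[0,0,40],[0,0,0]],[0,[0,0,20],[0,0,0]],[0,[0,0,15],[0,0,0]],[0,[0,0,10],[0,0,0]],[0,[0,0,0],[0,0,0]],[0,[0,0,0],[0,0,0]]]';python3 -c "
from h import *
go((566.7,-382.6,25),-3.027)
"
```

```text
time_s: 18.25
position: [566.3, -385.4, 109.5]
ee_rot: [-0.172, 3.137, -0.001]
force: [-0.1, -0.4, 0.1]
width: 0.504
gripper_force: 0.0
time_s: 19.25
position: [567.1, -383.2, 25.8]
ee_rot: [-0.179, 3.135, -0.002]
force: [0.6, -1.2, 0.2]
width: 0.502
gripper_force: 0.0
turn z -0.000 shift [0.4 0.6 0.8] tilt 0.002 j6 -0.80->-0.80
```

Next: grip, lift 125, and turn yaw by +1.634 (tool z -1.634 = 9 × -0.1816).

```bash
python3 -m creep '[[-1,[0,0,0],[0,0,0]],[-1,[0,0,0],[0,0,0]],[-1,[0,0,0],[0,0,0]],[-1,[0,0,0],[0,0,0]],[-1,[0,0,-20],[0,0,0]],[-1,[0,0,-50],[0,0,-0.182]],[-1,[0,0,-55],[0,0,-0.182]],[-1,[0,0,0],[0,0,-0.182]],[-1,[0,0,0],[0,0,-0.182]],[-1,[0,0,0],[0,0,-0.182]],[-1,[0,0,0],[0,0,-0.182]],[-1,[0,0,0],[0,0,-0.182]]]'; python3 -m creep '[[-1,[0,0,0],[0,0,-0.182]],[-1,[0,0,0],[0,0,-0.178]],[-1,[0,0,0],[0,0,0]],[-1,[0,0,0],[0,0,0]]]'; python3 -c "
from h import *
go((602,183.3,150),-1.393)"
```

```text
time_s: 20.75
position: [566.4, -382.6, 150.9]
ee_rot: [-2.017, 2.409, -0.001]
force: [-0.1, -0.3, -1.4]
width: 0.119
gripper_force: 60.9
time_s: 21.25
position: [566.5, -382.6, 150.4]
ee_rot: [-2.407, 2.019, -0.0]
force: [0.1, 0.1, -0.6]
width: 0.119
gripper_force: 60.9
turn z -0.003 shift [-5.507e+02 -1.351e+02  4.000e-01] tilt 0.000 j6 -2.43->-2.44
```

```bash
python3 -m creep '[[-1,[-52,-12.8,0],[0,0,0]],[-1,[-52,-12.8,0],[0,0,0]],[-1,[-52,-12.8,0],[0,0,0]],[-1,[-52,-12.8,0],[0,0,0]],[-1,[-52,-12.8,0],[0,0,0]],[-1,[-52,-12.8,0],[0,0,0]],[-1,[-52,-12.8,0],[0,0,0]],[-1,[-52,-12.8,0],[0,0,0]],[-1,[-52,-12.8,0],[0,0,0]],[-1,[-52,-12.8,0],[0,0,0]],[-1,[-30.7,-7.1,0.4],[0,0,0]],[-1,[0,0,0],[0,0,0]]]'; python3 -m creep '[[-1,[0,0,0],[0,0,0]],[-1,[0,0,30],[0,0,0]],[-1,[0,0,30],[0,0,0]],[-1,[0,0,15],[0,0,0]],[-1,[0,0,0],[0,0,0]],[-1,[0,0,0],[0,0,0]],[-1,[0,0,0],[0,0,0]],[-1,[0,0,0],[0,0,0]]]';python3 -c "
from h import *
go((602,183.3,35),-1.393)"
```

```text
time_s: 22.75
position: [602.2, 185.5, 149.7]
ee_rot: [-2.411, 2.013, -0.0]
force: [-0.5, 0.6, -0.5]
width: 0.118
gripper_force: 60.9
time_s: 23.75
position: [603.0, 183.5, 75.5]
ee_rot: [-2.409, 2.015, -0.002]
force: [0.7, 0.2, -0.7]
width: 0.126
gripper_force: 60.9
turn z -0.000 shift [ 0.   1.  40.5] tilt 0.002 j6 -1.56->-1.56
```

Next: lower, release, rise, then turn from -1.393 to 2.441 (tool z +2.449 = 14 × 0.175).

```bash
python3 -m creep '[[-1,[0,0.5,8],[0,0,0]],[-1,[0,0,8],[0,0,0]],[-1,[0,0,8],[0,0,0]],[-1,[0,0,8],[0,0,0]],[-1,[0,0,6],[0,0,0]],[-1,[0,0,2],[0,0,0]],[-1,[0,0,0],[0,0,0]],[-1,[0,0,0],[0,0,0]]]'; python3 -m creep '[[-0.2,[0,0,0],[0,0,0]],[-0.2,[0,0,0],[0,0,0]],[-0.2,[0,0,0],[0,0,0]],[-0.2,[0,0,-25],[0,0,0]],[-0.2,[0,0,-45],[0,0,0]],[0,[0,0,-45],[0,0,0.175]],[0,[0,0,0],[0,0,0.175]],[0,[0,0,0],[0,0,0.175]],[0,[0,0,0],[0,0,0.175]],[0,[0,0,0],[0,0,0.175]],[0,[0,0,0],[0,0,0.175]],[0,[0,0,0],[0,0,0.175]]]'; python3 -m creep '[[0,[0,0,0],[0,0,0.175]],[0,[0,0,0],[0,0,0.175]],[0,[0,0,0],[0,0,0.175]],[0,[0,0,0],[0,0,0.175]],[0,[0,0,0],[0,0,0.175]],[0,[0,0,0],[0,0,0.175]],[0,[0,0,0],[0,0,0.175]],[0,[0,0,0],[0,0,0]]]';python3 -c "
from h import *
go((565,-138.4,110),2.441); show()
c=cam('top');print(np.round(pockets(c)[:,4:],1))"
```

```text
time_s: 24.75
position: [602.1, 183.3, 34.9]
ee_rot: [-2.409, 2.016, -0.001]
force: [0.6, -0.9, -0.5]
width: 0.122
gripper_force: 61.1
time_s: 26.25
position: [601.7, 183.2, 149.5]
ee_rot: [0.804, -3.037, 0.0]
force: [0.0, -0.1, 0.4]
width: 0.499
gripper_force: 0.0
time_s: 27.25
position: [601.7, 183.2, 149.5]
ee_rot: [-1.077, -2.951, 0.0]
force: [-0.6, 0.5, -0.2]
width: 0.502
gripper_force: 0.0
turn z 0.001 shift [-179.3 -269.5   39.5] tilt 0.000 j6 0.89->0.89
mod [ 585.  -250.2] yaw 1.506 L 60 W 36 tabdir 1.54 [320. 190.]
mod [ 565.  -138.3] yaw 2.440 L 61 W 35 tabdir 2.45 [276. 199.]
mod [ 459.6 -261. ] yaw 2.286 L 61 W 34 tabdir 2.28 [326. 240.]
[[615.1 111.1]
 [550.3  99.6]
 [485.5  87.6]]
```

```bash
python3 -m creep '[[0,[-25.6,-38.5,5.5],[0,0,0]],[0,[-25.6,-38.5,5.5],[0,0,0]],[0,[-25.6,-38.5,5.5],[0,0,0]],[0,[-25.6,-38.5,5.5],[0,0,0]],[0,[-25.6,-38.5,5.5],[0,0,0]],[0,[-25.6,-38.5,6],[0,0,0]],[0,[-25.6,-38.5,6],[0,0,0]],[0,[0,0,0],[0,0,0]],[0,[0,0,0],[0,0,0]],[0,[0,0,0],[0,0,0]],[0,[0,0,40],[0,0,0]],[0,[0,0,20],[0,0,0]]]'; python3 -m creep '[[0,[0,0,15],[0,0,0]],[0,[0,0,10],[0,0,0]],[0,[0,0,0],[0,0,0]],[0,[0,0,0],[0,0,0]]]';python3 -c "
from h import *
go((565,-138.4,25),2.441)
"
```

```text
time_s: 28.85
position: [563.9, -136.6, 48.6]
ee_rot: [-1.076, -2.95, -0.0]
force: [0.2, 0.5, -0.6]
width: 0.503
gripper_force: 0.0
time_s: 29.35
position: [565.4, -138.5, 25.8]
ee_rot: [1.079, 2.949, 0.0]
force: [-1.3, -0.4, -0.5]
width: 0.502
gripper_force: 0.0
turn z -0.001 shift [ 0.4 -0.2  0.8] tilt 0.001 j6 0.35->0.35
```

```bash
python3 -m creep '[[-1,[0,0,0],[0,0,0]],[-1,[0,0,0],[0,0,0]],[-1,[0,0,0],[0,0,0]],[-1,[0,0,0],[0,0,0]],[-1,[0,0,-20],[0,0,0]],[-1,[0,0,-50],[0,0,-0.175]],[-1,[0,0,-55],[0,0,-0.175]],[-1,[0,0,0],[0,0,-0.175]],[-1,[0,0,0],[0,0,-0.175]],[-1,[0,0,0],[0,0,-0.175]],[-1,[0,0,0],[0,0,-0.175]],[-1,[0,0,0],[0,0,-0.175]]]'; python3 -m creep '[[-1,[0,0,0],[0,0,-0.175]],[-1,[0,0,0],[0,0,-0.175]],[-1,[0,0,0],[0,0,-0.175]],[-1,[0,0,0],[0,0,-0.175]],[-1,[0,0,0],[0,0,-0.175]],[-1,[0,0,0],[0,0,-0.175]],[-1,[0,0,0],[0,0,-0.175]],[-1,[0,0,0],[0,0,0]],[-1,[0,0,0],[0,0,0]]]'; python3 -c "
from h import *
go((615.1,110.8,150),-1.393)"
```

```text
time_s: 30.85
position: [564.1, -138.0, 149.3]
ee_rot: [0.821, -3.031, -0.001]
force: [-0.4, -0.2, -1.2]
width: 0.12
gripper_force: 60.8
time_s: 31.98
position: [564.3, -138.2, 149.6]
ee_rot: [2.407, -2.019, -0.001]
force: [0.7, 0.2, -0.0]
width: 0.123
gripper_force: 60.8
turn z -0.003 shift [-236.1  -94.    -0.4] tilt 0.001 j6 -2.10->-2.10
```

```bash
python3 -m creep '[[-1,[-47.2,-18.8,0],[0,0,0]],[-1,[-47.2,-18.8,0],[0,0,0]],[-1,[-47.2,-18.8,0],[0,0,0]],[-1,[-47.2,-18.8,0],[0,0,0]],[-1,[-32,-13,0],[0,0,0]],[-1,[-15.3,-5.8,0],[0,0,0]],[-1,[0,0,0],[0,0,0]],[-1,[0,0,0],[0,0,0]],[-1,[0,0,30],[0,0,0]],[-1,[0,0,30],[0,0,0]],[-1,[0,0,15],[0,0,0]],[-1,[0,0,0],[0,0,0]]]'; python3 -m creep '[[-1,[0,0,0],[0,0,0]],[-1,[0,0,0],[0,0,0]],[-1,[0,0,0],[0,0,0]],[-1,[0,0,0],[0,0,0]]]';python3 -c "
from h import *
go((615.1,110.8,35),-1.393)"
```

```text
time_s: 33.48
position: [614.3, 109.7, 73.9]
ee_rot: [2.407, -2.016, -0.003]
force: [-0.3, 0.1, -0.3]
width: 0.119
gripper_force: 60.8
time_s: 33.98
position: [615.8, 110.8, 75.5]
ee_rot: [-2.409, 2.015, -0.001]
force: [-0.6, -0.1, -0.5]
width: 0.127
gripper_force: 60.8
turn z -0.000 shift [-0.1  0.7 40.5] tilt 0.001 j6 -1.67->-1.67
```

Next: lower, release, rise, and turn to module D's yaw 2.286 (tool z +2.604 = 14 × 0.186).

```bash
python3 -m creep '[[-1,[0,0.4,8],[0,0,0]],[-1,[0,0,8],[0,0,0]],[-1,[0,0,8],[0,0,0]],[-1,[0,0,8],[0,0,0]],[-1,[0,0,6],[0,0,0]],[-1,[0,0,2],[0,0,0]],[-1,[0,0,0],[0,0,0]],[-1,[0,0,0],[0,0,0]]]'; python3 -m creep '[[-0.2,[0,0,0],[0,0,0]],[-0.2,[0,0,0],[0,0,0]],[-0.2,[0,0,0],[0,0,0]],[-0.2,[0,0,-25],[0,0,0]],[-0.2,[0,0,-45],[0,0,0]],[0,[0,0,-45],[0,0,0.186]],[0,[0,0,0],[0,0,0.186]],[0,[0,0,0],[0,0,0.186]],[0,[0,0,0],[0,0,0.186]],[0,[0,0,0],[0,0,0.186]],[0,[0,0,0],[0,0,0.186]],[0,[0,0,0],[0,0,0.186]]]'; python3 -m creep '[[0,[0,0,0],[0,0,0.186]],[0,[0,0,0],[0,0,0.186]],[0,[0,0,0],[0,0,0.186]],[0,[0,0,0],[0,0,0.186]],[0,[0,0,0],[0,0,0.186]],[0,[0,0,0],[0,0,0.186]],[0,[0,0,0],[0,0,0.186]],[0,[0,0,0],[0,0,0]]]';python3 -c "
from h import *
go((459.6,-261,110),2.286); show()
c=cam('top');print(np.round(pockets(c)[:,4:],1))"
```

```text
time_s: 34.98
position: [615.4, 110.6, 35.4]
ee_rot: [-2.409, 2.016, -0.001]
force: [-0.1, -0.6, -1.5]
width: 0.124
gripper_force: 60.8
time_s: 36.48
position: [615.0, 110.6, 150.0]
ee_rot: [0.686, -3.066, -0.0]
force: [0.2, 0.0, 0.0]
width: 0.505
gripper_force: 0.0
time_s: 37.48
position: [615.0, 110.6, 150.0]
ee_rot: [-1.301, -2.86, 0.0]
force: [-0.3, -0.3, 0.6]
width: 0.498
gripper_force: 0.0
turn z 0.002 shift [-178.6 -361.    40. ] tilt 0.000 j6 0.93->0.93
mod [ 585.  -250.2] yaw 1.506 L 60 W 36 tabdir 1.54 [320. 190.]
mod [ 459.6 -261. ] yaw 2.286 L 61 W 34 tabdir 2.28 [326. 240.]
[[550.2 100. ]
 [485.5  88. ]]
```

```bash
python3 -m creep '[[0,[-22.3,-45.1,5],[0,0,0]],[0,[-22.3,-45.1,5],[0,0,0]],[0,[-22.3,-45.1,5],[0,0,0]],[0,[-22.3,-45.1,5],[0,0,0]],[0,[-22.3,-45.1,5],[0,0,0]],[0,[-22.3,-45.1,5],[0,0,0]],[0,[-22.3,-45.1,5],[0,0,0]],[0,[-22.5,-45.3,5],[0,0,0]],[0,[0,0,0],[0,0,0]],[0,[0,0,0],[0,0,0]],[0,[0,0,40],[0,0,0]],[0,[0,0,20],[0,0,0]]]'; python3 -m creep '[[0,[0,0,15],[0,0,0]],[0,[0,0,10],[0,0,0]],[0,[0,0,0],[0,0,0]],[0,[0,0,0],[0,0,0]]]';python3 -c "
from h import *
go((459.6,-261,25),2.286)
"
```

```text
time_s: 39.08
position: [459.4, -258.8, 48.7]
ee_rot: [-1.298, -2.859, -0.001]
force: [-1.0, 0.6, -0.2]
width: 0.499
gripper_force: 0.0
time_s: 39.58
position: [460.3, -261.3, 25.7]
ee_rot: [1.303, 2.857, -0.0]
force: [0.4, -0.1, -0.2]
width: 0.494
gripper_force: 0.0
turn z 0.000 shift [ 0.7 -0.3  0.7] tilt 0.001 j6 0.22->0.22
```

```bash
python3 -m creep '[[-1,[0,0,0],[0,0,0]],[-1,[0,0,0],[0,0,0]],[-1,[0,0,0],[0,0,0]],[-1,[0,0,0],[0,0,0]],[-1,[0,0,-20],[0,0,0]],[-1,[0,0,-50],[0,0,-0.186]],[-1,[0,0,-55],[0,0,-0.186]],[-1,[0,0,0],[0,0,-0.186]],[-1,[0,0,0],[0,0,-0.186]],[-1,[0,0,0],[0,0,-0.186]],[-1,[0,0,0],[0,0,-0.186]],[-1,[0,0,0],[0,0,-0.186]]]'; python3 -m creep '[[-1,[0,0,0],[0,0,-0.186]],[-1,[0,0,0],[0,0,-0.186]],[-1,[0,0,0],[0,0,-0.186]],[-1,[0,0,0],[0,0,-0.186]],[-1,[0,0,0],[0,0,-0.186]],[-1,[0,0,0],[0,0,-0.186]],[-1,[0,0,0],[0,0,-0.186]],[-1,[0,0,0],[0,0,0]],[-1,[0,0,0],[0,0,0]]]'; python3 -c "
from h import *
go((485.6,87.5,150),-1.393)"
```

```text
time_s: 41.08
position: [459.1, -260.4, 149.2]
ee_rot: [0.704, -3.061, -0.002]
force: [-0.1, 0.1, -1.8]
width: 0.12
gripper_force: 59.7
time_s: 42.2
position: [459.3, -260.7, 149.6]
ee_rot: [-2.407, 2.019, 0.001]
force: [-0.6, 0.1, -1.5]
width: 0.12
gripper_force: 59.7
turn z -0.003 shift [-338.1  -87.5   -0.4] tilt 0.001 j6 -2.38->-2.39
```

```bash
python3 -m creep '[[-1,[-48.3,-12.5,0],[0,0,0]],[-1,[-48.3,-12.5,0],[0,0,0]],[-1,[-48.3,-12.5,0],[0,0,0]],[-1,[-48.3,-12.5,0],[0,0,0]],[-1,[-48.3,-12.5,0],[0,0,0]],[-1,[-48.3,-12.5,0],[0,0,0]],[-1,[-32.3,-8.5,0],[0,0,0]],[-1,[-16,-4,0],[0,0,0]],[-1,[0,0,0],[0,0,0]],[-1,[0,0,0],[0,0,0]],[-1,[0,0,30],[0,0,0]],[-1,[0,0,30],[0,0,0]]]'; python3 -m creep '[[-1,[0,0,15],[0,0,0]],[-1,[0,0,0],[0,0,0]],[-1,[0,0,0],[0,0,0]],[-1,[0,0,0],[0,0,0]],[-1,[0,0,0],[0,0,0]]]';python3 -c "
from h import *
go((485.6,87.5,35),-1.393)"
```

```text
time_s: 43.7
position: [486.8, 85.9, 89.9]
ee_rot: [-2.406, 2.018, -0.002]
force: [-0.2, -0.8, -0.8]
width: 0.125
gripper_force: 59.8
time_s: 44.32
position: [486.8, 87.4, 75.9]
ee_rot: [-2.409, 2.015, -0.002]
force: [-1.1, -0.0, -1.1]
width: 0.121
gripper_force: 59.7
turn z -0.000 shift [-0.3  1.2 40.9] tilt 0.002 j6 -1.70->-1.70
```

```bash
python3 -m creep '[[-1,[0,0.7,8],[0,0,0]],[-1,[0,0,8],[0,0,0]],[-1,[0,0,8],[0,0,0]],[-1,[0,0,8],[0,0,0]],[-1,[0,0,6],[0,0,0]],[-1,[0,0,2],[0,0,0]],[-1,[0,0,0],[0,0,0]],[-1,[0,0,0],[0,0,0]]]'; python3 -m creep '[[-0.2,[0,0,0],[0,0,0]],[-0.2,[0,0,0],[0,0,0]],[-0.2,[0,0,0],[0,0,0]],[-0.2,[0,0,-25],[0,0,0]],[-0.2,[0,0,-45],[0,0,0]],[0,[0,0,-45],[0,0,0.122]],[0,[0,0,0],[0,0,0.121]],[0,[0,0,0],[0,0,0]],[0,[0,0,0],[0,0,0]]]';python3 -c "
from h import *
go((585,-250.2,110),1.506-np.pi); show()
c=cam('top');print(np.round(pockets(c)[:,4:],1))"
```

```text
time_s: 45.32
position: [485.7, 87.2, 35.3]
ee_rot: [-2.409, 2.016, -0.001]
force: [-0.2, -0.3, -1.4]
width: 0.123
gripper_force: 59.7
time_s: 46.45
position: [484.6, 87.2, 149.2]
ee_rot: [2.148, -2.29, -0.002]
force: [-0.0, 0.2, -1.1]
width: 0.503
gripper_force: 0.0
turn z 0.001 shift [ 330.1 -122.1   39.2] tilt 0.002 j6 -1.46->-1.46
mod [ 585.  -250.2] yaw 1.506 L 60 W 36 tabdir 1.54 [320. 190.]
[[551.   94.9]]
```

```bash
python3 -m creep '[[0,[47.2,-17.4,5.6],[0,0,0]],[0,[47.2,-17.4,5.6],[0,0,0]],[0,[47.2,-17.4,5.6],[0,0,0]],[0,[47.2,-17.4,5.6],[0,0,0]],[0,[47.2,-17.4,5.6],[0,0,0]],[0,[47.2,-17.4,5.6],[0,0,0]],[0,[46.9,-17.7,5.6],[0,0,0]],[0,[0,0,0],[0,0,0]],[0,[0,0,0],[0,0,0]],[0,[0,0,0],[0,0,0]],[0,[0,0,40],[0,0,0]],[0,[0,0,20],[0,0,0]]]'; python3 -m creep '[[0,[0,0,15],[0,0,0]],[0,[0,0,10],[0,0,0]],[0,[0,0,0],[0,0,0]],[0,[0,0,0],[0,0,0]],[0,[0,0,0],[0,0,0]]]';python3 -c "
from h import *
go((585,-250.2,25),1.506-np.pi);show()
"
```

```text
time_s: 48.05
position: [584.3, -248.2, 49.4]
ee_rot: [2.149, -2.291, -0.004]
force: [-0.7, -0.1, 0.4]
width: 0.498
gripper_force: 0.0
time_s: 48.68
position: [586.3, -250.7, 26.8]
ee_rot: [-2.147, 2.293, -0.003]
force: [-0.5, 0.0, 0.2]
width: 0.499
gripper_force: 0.0
turn z -0.001 shift [-0.4  1.3  1.8] tilt 0.002 j6 -2.01->-2.01
```

```bash
python3 -m creep '[[-1,[0,0,1],[0,0,0]],[-1,[0,0,0],[0,0,0]],[-1,[0,0,0],[0,0,0]],[-1,[0,0,0],[0,0,0]],[-1,[0,0,-20],[0,0,0]],[-1,[0,0,-50],[0,0,0.181]],[-1,[0,0,-55],[0,0,0.181]],[-1,[0,0,0],[0,0,0.181]],[-1,[0,0,0],[0,0,0.181]],[-1,[0,0,0],[0,0,0.181]],[-1,[0,0,0],[0,0,0.181]],[-1,[0,0,0],[0,0,0.181]]]'; python3 -m creep '[[-1,[0,0,0],[0,0,0.181]],[-1,[0,0,0],[0,0,0.181]],[-1,[0,0,0],[0,0,0.181]],[-1,[0,0,0],[0,0,0.181]],[-1,[0,0,0],[0,0,0.181]],[-1,[0,0,0],[0,0,0.181]],[-1,[0,0,0],[0,0,0.181]],[-1,[0,0,0],[0,0,0.181]],[-1,[0,0,0],[0,0,0.183]],[-1,[0,0,0],[0,0,0]],[-1,[0,0,0],[0,0,0]]]'; python3 -c "
from h import *
go((550.3,99.2,150),1.749)"
```

```text
time_s: 50.22
position: [585.8, -250.3, 151.2]
ee_rot: [-0.364, 3.119, -0.001]
force: [0.0, -0.3, -0.5]
width: 0.122
gripper_force: 61.3
time_s: 51.6
position: [585.7, -250.3, 150.4]
ee_rot: [2.012, 2.412, 0.0]
force: [0.3, 0.7, -1.7]
width: 0.121
gripper_force: 61.3
turn z 0.002 shift [350.2  27.1   0.4] tilt 0.001 j6 0.88->0.89
```

```bash
python3 -m creep '[[-1,[50,3.9,0],[0,0,0.002]],[-1,[50,3.9,0],[0,0,0]],[-1,[50,3.9,0],[0,0,0]],[-1,[50,3.9,0],[0,0,0]],[-1,[50,3.9,0],[0,0,0]],[-1,[50,3.9,0],[0,0,0]],[-1,[34,2.7,0],[0,0,0]],[-1,[16.2,1,0],[0,0,0]],[-1,[0,0,0],[0,0,0]],[-1,[0,0,0],[0,0,0]],[-1,[0,0,30],[0,0,0]],[-1,[0,0,30],[0,0,0]]]'; python3 -m creep '[[-1,[0,0,15],[0,0,0]],[-1,[0,0,0],[0,0,0]],[-1,[0,0,0],[0,0,0]],[-1,[0,0,0],[0,0,0]],[-1,[0,0,0],[0,0,0]]]';python3 -c "
from h import *
go((550.3,99.2,35),1.749)"
```

```text
time_s: 53.1
position: [551.9, 97.8, 89.7]
ee_rot: [2.019, 2.405, 0.001]
force: [1.3, -0.5, -0.3]
width: 0.12
gripper_force: 61.3
time_s: 53.72
position: [551.6, 99.4, 75.8]
ee_rot: [2.017, 2.407, 0.002]
force: [0.2, -0.3, -0.9]
width: 0.122
gripper_force: 61.3
turn z -0.002 shift [ 0.  -1.3 40.8] tilt 0.002 j6 1.46->1.46
```

```bash
python3 -m creep '[[-1,[0,-0.7,8],[0,0,0]],[-1,[0,0,8],[0,0,0]],[-1,[0,0,8],[0,0,0]],[-1,[0,0,8],[0,0,0]],[-1,[0,0,6],[0,0,0]],[-1,[0,0,2],[0,0,0]],[-1,[0,0,0],[0,0,0]],[-1,[0,0,0],[0,0,0]]]'; python3 -m creep '[[-0.2,[0,0,0],[0,0,0]],[-0.2,[0,0,0],[0,0,0]],[-0.2,[0,0,0],[0,0,0]],[-0.2,[0,0,-25],[0,0,0]],[-0.2,[0,0,-45],[0,0,0]],[-1,[0,0,-45],[0,0,0]],[-1,[-50,0,-20],[0,0,0]],[-1,[-50,0,-20],[0,0,0]],[-1,[-50,0,-20],[0,0,0]],[-1,[-50,0,-20],[0,0,0]],[-1,[-50,0,-20],[0,0,0]],[-1,[0,0,0],[0,0,0]]]';python3 -c "
from h import *
show()
c=cam('top');print(np.round(pockets(c)[:,4:],1))
im,H,un=up(c,60,230,135,275);cv2.imwrite('pics/p2.png',cv2.cvtColor(im,cv2.COLOR_RGB2BGR))
c=cam('side');im,H,un=up(c,220,430,225,370);cv2.imwrite('pics/p3.png',cv2.cvtColor(im[:,:800],cv2.COLOR_RGB2BGR))
print(state()['position'],state()['joints'])"
```

```text
time_s: 54.72
position: [550.5, 99.2, 35.1]
ee_rot: [2.017, 2.408, 0.001]
force: [0.7, 0.3, 0.1]
width: 0.118
gripper_force: 61.3
time_s: 56.22
position: [595.7, -150.8, 251.9]
ee_rot: [2.02, 2.4, 0.002]
force: [-0.1, 0.4, 0.7]
width: -0.001
gripper_force: 0.0Traceback (most recent call last):
  File "<string>", line 4, in <module>
    c=cam('top');print(np.round(pockets(c)[:,4:],1))
                                ~~~~~~~~~~^^^^^^
IndexError: too many indices for array: array is 1-dimensional, but 2 were indexed
```

```bash
python3 -c "
from h import *
c=cam('top')
im,H,un=up(c,60,230,135,275);cv2.imwrite('pics/p2.png',cv2.cvtColor(im,cv2.COLOR_RGB2BGR))
c=cam('side');im,H,un=up(c,235,430,225,370);cv2.imwrite('pics/p3.png',cv2.cvtColor(im,cv2.COLOR_RGB2BGR))
print(state()['position'],state()['joints'])"
```

```text
[ 593.11814037 -145.82093869  248.95490087] [-3.47033988e-01  2.44310657e-01 -3.08157773e-02  1.29766702e+00
  3.35040087e-04  1.04688448e+00]
```

View pics/p2.png

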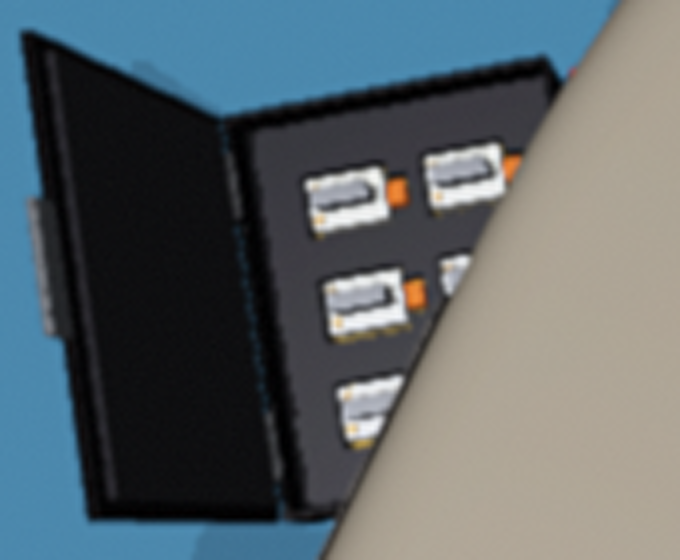

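View pics/p3.png

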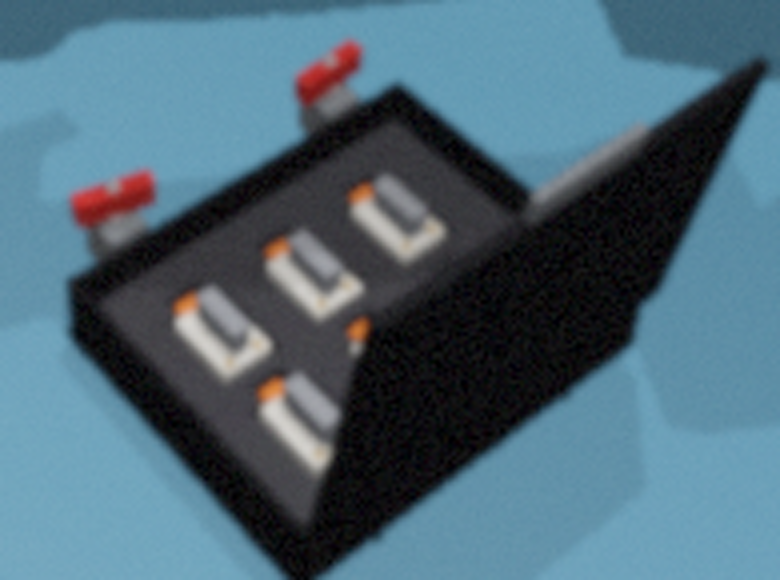

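All six modules sit level in their pockets with their tabs towards the front, and both turnbuttons are still along the front wall. Next I'll measure the rim corners and the lid.

```bash
python3 -c "
from h import *
from scipy.optimize import brentq
c=cam('top');yaw=1.749;ex=np.array([np.cos(yaw),np.sin(yaw)]);ey=np.array([-ex[1],ex[0]])
px=[(196.9,150.5),(216,249.8),(116.4,164.8),(132.6,264.8)]
Q=ray(c,px,55)[:,:2];print(np.round(Q,1),np.round(Q@ex,1),np.round(Q@ey,1))
h=np.array([-99,-99.])
hx=(Q@ex)[:2].mean()+200; print('hinge u',hx,(Q@ex)[2:])
for p in [(66.7,143.3),(82.6,264.8),(67.5,200)]:
  f=lambda t:ray(c,p,55+200*np.sin(t))[0,:2]@ex-(hx-200*np.cos(t))
  print(p,[round(f(t),1) for t in (1.5,1.6,1.7,1.8,1.9)], np.round(ray(c,p,250)[0]))
print(c['C'][:2]@ex,c['C'][:2]@ey)
"
```

```text
[[678.3  54.8]
 [435.5   7.9]
 [645.6 249.1]
 [403.8 203.4]] [-66.3 -69.4 130.7 128.6] [-677.3 -430.  -679.5 -433.5]
hinge u 132.15155754047822 [130.72452875 128.55563991]
(66.7, 143.3) [np.float64(44.8), np.float64(24.6), np.float64(5.3), np.float64(-13.0), np.float64(-30.0)] [641. 283. 250.]
(82.6, 264.8) [np.float64(46.3), np.float64(26.2), np.float64(6.9), np.float64(-11.4), np.float64(-28.4)] [398. 240. 250.]
(67.5, 200) [np.float64(58.2), np.float64(38.0), np.float64(18.7), np.float64(0.5), np.float64(-16.4)] [526. 276. 250.]
-195.32168910861589 -330.33701176034066
```

The hinge line comes out at u≈132 along the case's x direction, and the lid angle at about 1.74 rad. The plan is to fly high over the lid, drop the shut fingers behind it, and follow its arc down to shut.

```bash
python3 -m creep '[[-1,[0,0,-45],[0,0,0]],[-1,[0,0,-45],[0,0,0]],[-1,[0,0,0],[0,0,0]],[-1,[0,0,0],[0,0,0]]]'; python3 -c "
from h import *
go((512,310.5,340),1.749)"
```

```text
time_s: 56.98
position: [593.6, -145.8, 339.1]
ee_rot: [-2.015, -2.409, 0.0]
force: [-0.5, 0.3, -0.9]
width: 0.002
gripper_force: 0.0
turn z -0.001 shift [463.5   0.6  -0.9] tilt 0.001 j6 1.05->1.05
```

```bash
python3 -m creep '[[-1,[50,0,0],[0,0,0]],[-1,[50,0,0],[0,0,0]],[-1,[50,0,0],[0,0,0]],[-1,[50,0,0],[0,0,0]],[-1,[50,0,0],[0,0,0]],[-1,[50,0,0],[0,0,0]],[-1,[50,0,0],[0,0,0]],[-1,[50,0.6,0],[0,0,0]],[-1,[43,0,0],[0,0,0]],[-1,[20.5,0,0],[0,0,0]],[-1,[0,0,0],[0,0,0]],[-1,[0,0,0],[0,0,0]]]'; python3 -c "
from h import *
go((512,310.5,215),1.749)
c=cam('side');im,H,un=up(c,235,435,165,315);cv2.imwrite('pics/s4.png',cv2.cvtColor(im,cv2.COLOR_RGB2BGR))"
```

```text
time_s: 58.48
position: [513.2, 308.5, 339.1]
ee_rot: [-2.018, -2.407, 0.003]
force: [-0.2, 0.0, 0.2]
width: 0.006
gripper_force: 0.0
turn z -0.003 shift [  2.2  -0.9 124.1] tilt 0.002 j6 1.83->1.83
```

View pics/s4.png

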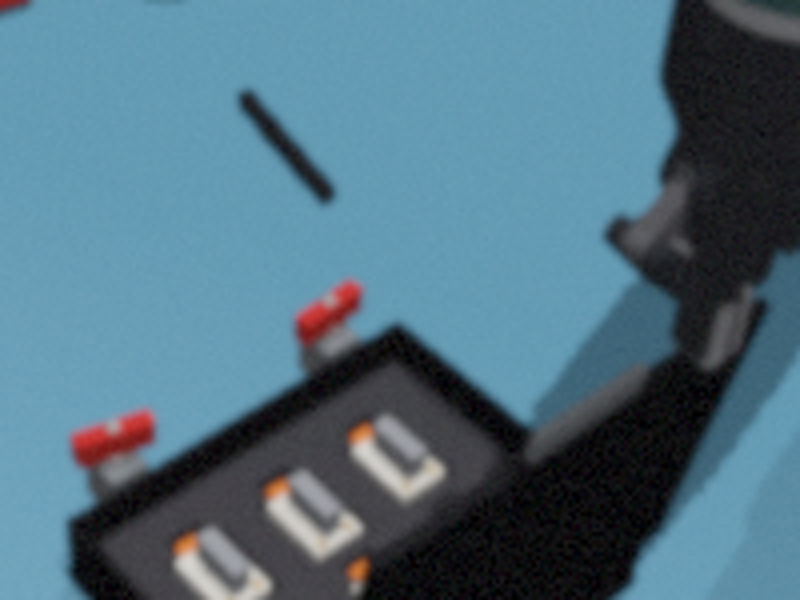

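The fingers are behind the lid's free edge, at crop (720,350). I'll descend and push.

```bash
python3 -m creep '[[-1,[1.5,-0.5,40],[0,0,0]],[-1,[0,0,40],[0,0,0]],[-1,[0,0,30],[0,0,0]],[-1,[0,0,14],[0,0,0]],[-1,[0,0,0],[0,0,0]],[-1,[0,0,0],[0,0,0]]]'; python3 -m creep '[[-1,[-10,0,0],[0,0,0]],[-1,[-10,0,0],[0,0,0]],[-1,[-10,0,0],[0,0,0]],[-1,[-10,0,0],[0,0,0]],[-1,[-12,0,0],[0,0,0]],[-1,[-12,0,0],[0,0,0]]]';python3 -m creep '[[-1,[-14,0,0],[0,0,0]],[-1,[-13,0,1],[0,0,0]],[-1,[-16,0,3],[0,0,0]],[-1,[-15,0,4],[0,0,0]],[-1,[-15,0,6],[0,0,0]],[-1,[-14,0,7],[0,0,0]]]';python3 -c "
from h import *
s=state();p=s['position'];e=np.array([np.cos(1.749),np.sin(1.749)]);print('u %.1f z %.1f'%(p[:2]@e,p[2]),s['force'])
c=cam('side');im,H,un=up(c,235,435,165,315);cv2.imwrite('pics/s5.png',cv2.cvtColor(im,cv2.COLOR_RGB2BGR))"
```

```text
time_s: 59.28
position: [513.7, 311.0, 217.5]
ee_rot: [2.017, 2.407, 0.004]
force: [0.7, 0.3, -0.1]
width: -0.001
gripper_force: 0.0
time_s: 60.02
position: [524.0, 247.2, 216.0]
ee_rot: [-2.018, -2.408, -0.001]
force: [0.2, 2.0, 1.2]
width: -0.002
gripper_force: 0.0
time_s: 60.78
position: [539.4, 161.0, 194.5]
ee_rot: [2.018, 2.407, 0.0]
force: [0.6, 0.9, 0.7]
width: -0.004
gripper_force: 0.9
u 62.9 z 194.5 [0.56050196 0.91743663 0.71139435]
```

View pics/s5.png

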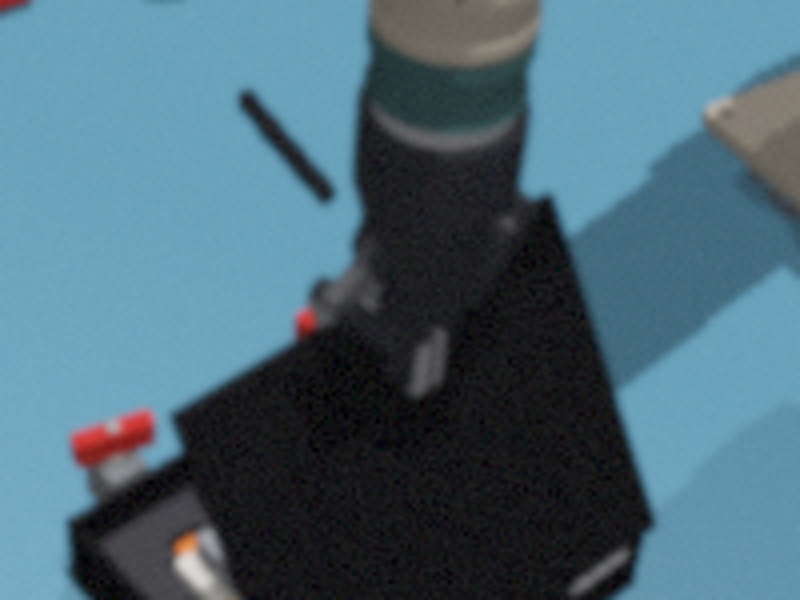

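The lid is following the fingers at about 1 rad. I'll continue down the arc.

```bash
python3 -m creep '[[-1,[-13,0,9],[0,0,0]],[-1,[-12,0,10],[0,0,0]],[-1,[-11,0,11],[0,0,0]],[-1,[-11,0,12],[0,0,0]],[-1,[-9,0,13],[0,0,0]],[-1,[-8,0,14],[0,0,0]],[-1,[-6,0,15],[0,0,0]],[-1,[-5,0,15],[0,0,0]],[-1,[-3,0,15],[0,0,0]],[-1,[-2,0,10],[0,0,0]],[-1,[0,0,4],[0,0,0]],[-1,[0,0,0],[0,0,0]]]';python3 -c "
from h import *
s=state();p=s['position'];e=np.array([np.cos(1.749),np.sin(1.749)]);print('u %.1f z %.1f'%(p[:2]@e,p[2]),s['force'])"
python3 -m creep '[[-1,[0,0,2],[0,0,0]],[-1,[0,0,1],[0,0,0]],[-1,[0,0,0],[0,0,0]]]'
```

```text
time_s: 62.32
position: [552.4, 83.6, 66.3]
ee_rot: [-2.017, -2.407, 0.001]
force: [-0.5, -0.3, 0.8]
width: -0.001
gripper_force: 0.0
u -15.7 z 66.3 [-0.52526487 -0.32616936  0.77461127]
time_s: 62.7
position: [553.3, 83.6, 64.1]
ee_rot: [2.017, 2.408, 0.001]
force: [-0.6, 0.3, 0.6]
width: -0.003
gripper_force: 0.2
```

```bash
python3 -m creep '[[-1,[0,0,1],[0,0,0]],[-1,[0,0,1],[0,0,0]],[-1,[0,0,0],[0,0,0]]]'; python3 -m creep '[[-1,[0,0,1],[0,0,0]],[-1,[0,0,0],[0,0,0]]]';  python3 -m creep '[[-1,[0,0,1],[0,0,0]],[-1,[0,0,0],[0,0,0]],[-1,[0,0,0],[0,0,0]]]'
```

```text
time_s: 63.08
position: [553.4, 83.5, 63.0]
ee_rot: [2.017, 2.408, 0.001]
force: [-2.6, 0.2, 6.9]
width: 0.003
gripper_force: 3.7
time_s: 63.32
position: [553.4, 83.5, 62.9]
ee_rot: [2.017, 2.408, 0.001]
force: [-4.7, -1.1, 13.1]
width: 0.002
gripper_force: 6.5
time_s: 63.7
position: [553.4, 83.5, 62.8]
ee_rot: [2.017, 2.408, 0.001]
force: [-6.4, -1.4, 18.6]
width: 0.002
gripper_force: 9.3
```

The lid is down: contact at z = 63, and it held firm up to 18 N. I'll back off and measure the turnbuttons.

```bash
python3 -m creep '[[-1,[0,0,-10],[0,0,0]],[-1,[0,0,-40],[0,0,0]],[0,[40,0,-40],[0,0,0]],[0,[50,0,0],[0,0,0]],[0,[50,0,0],[0,0,0]],[0,[0,0,0],[0,0,0]],[0,[0,0,0],[0,0,0]]]';python3 - <<'E'
from h import *
c=cam('top');im,H,un=up(c,190,235,145,250)
re=((H[...,0]<6)|(H[...,0]>172))&(H[...,1]>110)&(H[...,2]>70)
ex=np.array([np.cos(1.749),np.sin(1.749)]);ey=np.array([-ex[1],ex[0]])
re=cv2.morphologyEx(re.astype(np.uint8),cv2.MORPH_CLOSE,np.ones((13,13)))
for ce,p in blobs(re,300,90000):
    P=ray(c,un(p),86)[:,:2];r=cv2.minAreaRect(np.float32(P));w=np.linalg.eigh(np.cov(P.T))[1][:,1]
    print(len(p),np.round(P.mean(0),1),np.round(r[0],1),np.round(r[1],1),'u,v',np.round([P.mean(0)@ex,P.mean(0)@ey],1),'bar angle vs case y %.2f'%((np.arctan2(w[1],w[0])-1.749-np.pi/2+np.pi/2)%np.pi-np.pi/2))
V=(H[...,1]<60)&(H[...,2]>170)
for ce,p in blobs(V,20,900): print('dot',un(ce),ray(c,un(ce),86)[0])
a=cv2.cvtColor(im,cv2.COLOR_RGB2BGR)
d=cam('side');b,_,_=up(d,230,430,215,320);b=cv2.cvtColor(b,cv2.COLOR_RGB2BGR)
b=cv2.copyMakeBorder(b,0,0,0,0,cv2.BORDER_CONSTANT)
out=np.zeros((max(len(a),len(b)),800,3),np.uint8);out[:len(a),:a.shape[1]]=a;out[:len(b),180:]=b[:,:620]
cv2.imwrite('pics/l6.png',out)
E
```

```text
time_s: 64.58
position: [528.3, 221.0, 149.5]
ee_rot: [2.017, 2.408, -0.001]
force: [0.6, -0.4, 1.2]
width: 0.496
gripper_force: 0.0
1954 [640.1  33. ] [641.1  33.5] [16.8 49.9] u,v [ -81.  -635.9] bar angle vs case y -0.24
1977 [485.2   4.7] [485.7   5.1] [49.9 15.9] u,v [ -81.4 -478.4] bar angle vs case y 0.10
dot [203.59722222 161.10227273] [643.33553964  33.57417778  86.        ]
dot [208.78072391 205.31691919] [537.26204906  20.92742643  86.        ]
dot [215.525   227.10625] [485.89027334   5.14202024  86.        ]
dot [212.33804348 230.93152174] [477.11981276  12.48025152  86.        ]
```

View pics/l6.png

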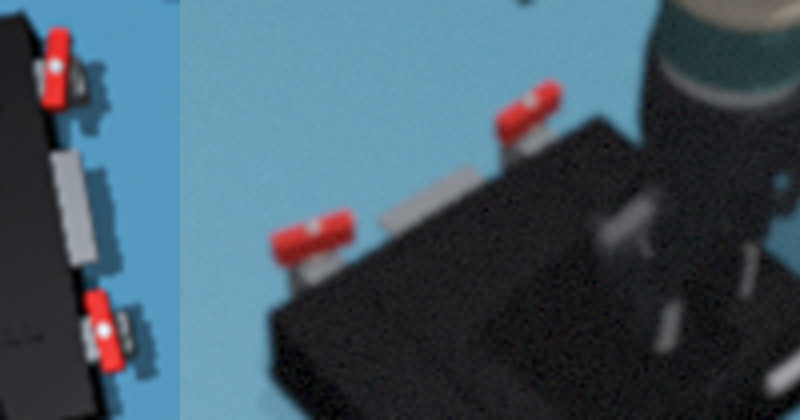

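The picture shows the lid shut flat with its lip at the front. The turnbutton pivots are at (643,34) and (486,5), 160 mm apart as they should be, with bar angles of -0.24 (a) and +0.10 (b). I'll do button a first, turning it clockwise.

```bash
python3 -m creep '[[0,[0,0,0],[0,0,-0.17]],[0,[0,0,0],[0,0,-0.17]],[0,[0,0,0],[0,0,-0.17]],[0,[0,0,0],[0,0,-0.17]],[0,[0,0,0],[0,0,-0.17]],[0,[0,0,0],[0,0,-0.17]],[0,[0,0,0],[0,0,-0.17]],[0,[0,0,0],[0,0,-0.141]],[0,[0,0,0],[0,0,0]],[0,[0,0,0],[0,0,0]]]';python3 -c "
from h import *
go((643.2,33.5,130),3.08)"
```

```text
time_s: 65.92
position: [528.7, 220.5, 149.7]
ee_rot: [-0.105, -3.14, 0.0]
force: [-0.3, -0.5, -0.4]
width: 0.5
gripper_force: 0.0
turn z -0.005 shift [-125.8 -179.6   19.7] tilt 0.000 j6 0.35->0.34
```

```bash
python3 -m creep '[[0,[-25.2,-36,4],[0,0,-0.005]],[0,[-25.2,-36,4],[0,0,0]],[0,[-25.2,-36,4],[0,0,0]],[0,[-25.2,-36,4],[0,0,0]],[0,[-25,-35.6,4],[0,0,0]],[0,[0,0,0],[0,0,0]],[0,[0,0,0],[0,0,0]],[0,[0,0,0],[0,0,0]],[0,[0,0,30],[0,0,0]],[0,[0,0,20],[0,0,0]],[0,[0,0,10],[0,0,0]],[0,[0,0,0],[0,0,0]]]';python3 -m creep '[[0,[0,0,0],[0,0,0]],[0,[0,0,0],[0,0,0]],[0,[0,0,0],[0,0,0]]]';python3 -c "
from h import *
go((643.2,33.5,69),3.08)"
```

```text
time_s: 67.42
position: [642.6, 35.2, 69.3]
ee_rot: [-0.091, -3.139, -0.0]
force: [0.2, 0.2, -0.1]
width: 0.499
gripper_force: 0.0
time_s: 67.8
position: [643.9, 34.5, 70.6]
ee_rot: [0.092, 3.139, -0.0]
force: [-0.2, -0.5, -0.1]
width: 0.501
gripper_force: 0.0
turn z 0.003 shift [ 0.7 -1.   1.6] tilt 0.001 j6 0.01->0.01
```

```bash
python3 -m creep '[[-1,[0.5,-0.5,1],[0,0,0]],[-1,[0,0,0],[0,0,0]],[-1,[0,0,0],[0,0,0]],[-1,[0,0,0],[0,0,0]]]';python3 -m creep '[[-1,[0,0,0],[0,0,0.1]],[-1,[0,0,0],[0,0,0.13]],[-1,[0,0,0],[0,0,0.13]],[-1,[0,0,0],[0,0,0.13]]]';python3 -m creep '[[-1,[0,0,0],[0,0,0.14]],[-1,[0,0,0],[0,0,0.14]],[-1,[0,0,0],[0,0,0.14]],[-1,[0,0,0],[0,0,0.14]],[-1,[0,0,0],[0,0,0.14]],[-1,[0,0,0],[0,0,0.12]],[-1,[0,0,0],[0,0,0]]]'; python3 -c "
from h import *
s=state();print(s['moment'])"
```

```text
time_s: 68.3
position: [642.7, 33.4, 69.0]
ee_rot: [-0.093, -3.14, 0.002]
force: [-1.5, -2.8, 1.3]
width: 0.128
gripper_force: 61.3
time_s: 68.8
position: [642.9, 33.8, 69.0]
ee_rot: [0.858, 3.022, -0.001]
force: [-0.7, -2.2, 1.9]
width: 0.123
gripper_force: 61.3
time_s: 69.68
position: [643.4, 34.1, 69.0]
ee_rot: [1.984, 2.435, 0.001]
force: [0.8, 0.3, 1.4]
width: 0.126
gripper_force: 61.1
[-0.22577791 -0.0775854  -0.08560961]
```

```bash
python3 -m creep '[[0,[0,0,0],[0,0,0]],[0,[0,0,0],[0,0,0]],[0,[0,0,0],[0,0,0]],[0,[0,0,-20],[0,0,0]],[0,[0,0,-40],[0,0,0]],[0,[0,0,0],[0,0,-0.17]],[0,[0,0,0],[0,0,-0.17]],[0,[0,0,0],[0,0,-0.17]],[0,[0,0,0],[0,0,-0.17]],[0,[0,0,0],[0,0,-0.17]],[0,[0,0,0],[0,0,-0.17]],[0,[0,0,0],[0,0,-0.17]]]';python3 -m creep '[[0,[0,0,0],[0,0,-0.16]],[0,[0,0,0],[0,0,-0.15]],[0,[0,0,0],[0,0,-0.14]],[0,[0,0,0],[0,0,0]],[0,[0,0,0],[0,0,0]]]';python3 -c "
from h import *
go((485.8,5,130),3.42)"
```

```text
time_s: 71.18
position: [642.7, 34.2, 128.8]
ee_rot: [-0.271, -3.13, -0.0]
force: [0.6, -0.0, -0.1]
width: 0.501
gripper_force: 0.0
time_s: 71.8
position: [642.8, 34.1, 128.8]
ee_rot: [0.422, -3.113, -0.0]
force: [0.0, 0.1, -0.1]
width: 0.499
gripper_force: 0.0
turn z -0.009 shift [159.   15.2  -1.2] tilt 0.000 j6 -0.32->-0.33
```

```bash
python3 -m creep '[[0,[40,3.8,0],[0,0,-0.009]],[0,[40,3.8,0],[0,0,0]],[0,[40,3.8,0],[0,0,0]],[0,[39,3.8,0],[0,0,0]],[0,[0,0,0],[0,0,0]],[0,[0,0,0],[0,0,0]],[0,[0,0,0],[0,0,0]],[0,[0,0,30],[0,0,0]],[0,[0,0,20],[0,0,0]],[0,[0,0,9],[0,0,0]],[0,[0,0,0],[0,0,0]],[0,[0,0,0],[0,0,0]]]';python3 -m creep '[[0,[0,0,0],[0,0,0]],[0,[0,0,0],[0,0,0]]]';python3 -c "
from h import *
go((485.8,5,69),3.42)"
```

```text
time_s: 73.3
position: [486.8, 4.9, 70.6]
ee_rot: [-0.439, 3.109, -0.001]
force: [0.8, 0.8, -0.5]
width: 0.497
gripper_force: 0.0
time_s: 73.55
position: [486.3, 4.9, 70.4]
ee_rot: [-0.438, 3.11, -0.0]
force: [-0.6, 0.3, 0.2]
width: 0.5
gripper_force: 0.0
turn z 0.002 shift [0.5 0.2 1.4] tilt 0.001 j6 -0.40->-0.40
```

```bash
python3 -m creep '[[-1,[0.5,0,1],[0,0,0]],[-1,[0,0,0],[0,0,0]],[-1,[0,0,0],[0,0,0]],[-1,[0,0,0],[0,0,0]]]';python3 -m creep '[[-1,[0,0,0],[0,0,-0.1]],[-1,[0,0,0],[0,0,-0.13]],[-1,[0,0,0],[0,0,-0.13]],[-1,[0,0,0],[0,0,-0.13]]]';python3 -m creep '[[-1,[0,0,0],[0,0,-0.14]],[-1,[0,0,0],[0,0,-0.14]],[-1,[0,0,0],[0,0,-0.14]],[-1,[0,0,0],[0,0,-0.14]],[-1,[0,0,0],[0,0,-0.14]],[-1,[0,0,0],[0,0,-0.14]],[-1,[0,0,0],[0,0,-0.12]],[-1,[0,0,0],[0,0,0]]]'; python3 -m creep '[[0,[0,0,0],[0,0,0]],[0,[0,0,0],[0,0,0]],[0,[0,0,0],[0,0,0]],[0,[0,0,-20],[0,0,0]],[0,[0,0,-50],[0,0,0]],[0,[0,0,-50],[0,0,0]],[0,[0,0,-50],[0,0,0]],[0,[-45,0,0],[0,0,0]],[0,[-45,0,0],[0,0,0]],[0,[-45,0,0],[0,0,0]],[0,[-45,0,0],[0,0,0]],[0,[0,0,0],[0,0,0]]]'
python3 - <<'E'
from h import *
c=cam('top');im,H,un=up(c,100,260,140,270)
re=((H[...,0]<6)|(H[...,0]>172))&(H[...,1]>110)&(H[...,2]>70)
re=cv2.morphologyEx(re.astype(np.uint8),cv2.MORPH_CLOSE,np.ones((13,13)))
for ce,p in blobs(re,300,90000):
    P=ray(c,un(p),86)[:,:2];w=np.linalg.eigh(np.cov(P.T))[1][:,1]
    print(np.round(P.mean(0),1),'angle vs case x %.2f'%((np.arctan2(w[1],w[0])-1.749+np.pi/2)%np.pi-np.pi/2))
cv2.imwrite('pics/l7.png',cv2.cvtColor(im,cv2.COLOR_RGB2BGR))
E
```

```text
time_s: 74.05
position: [485.4, 4.5, 69.1]
ee_rot: [-0.438, 3.111, -0.001]
force: [-1.0, -2.6, 2.9]
width: 0.122
gripper_force: 61.5
time_s: 74.55
position: [485.5, 4.2, 69.0]
ee_rot: [1.186, -2.909, 0.003]
force: [-0.5, -3.7, 2.1]
width: 0.121
gripper_force: 61.5
time_s: 75.55
position: [486.2, 4.0, 69.1]
ee_rot: [2.389, -2.039, 0.004]
force: [1.3, -4.9, -0.4]
width: 0.127
gripper_force: 61.2
time_s: 77.05
position: [455.7, 185.0, 238.7]
ee_rot: [-2.396, 2.032, 0.002]
force: [-1.1, -0.5, -0.2]
width: 0.498
gripper_force: 0.0
[641.2  35. ] angle vs case x -0.03
[484.9   6.6] angle vs case x -0.05
```

View pics/l7.png

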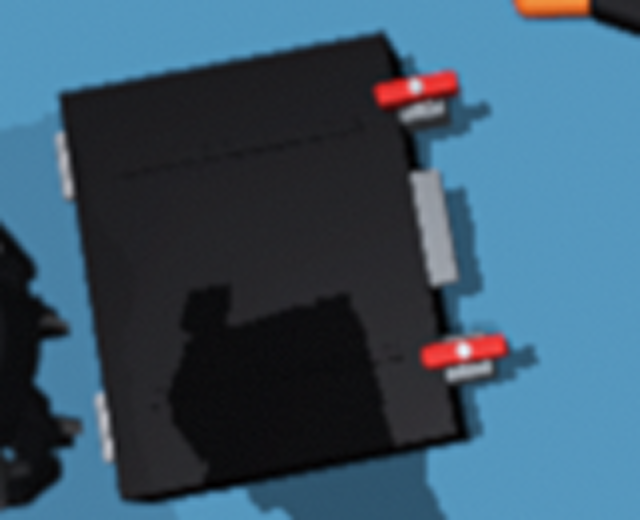

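The lid is shut, and both turnbuttons lie square across its edge at crop (415,88) and (463,350), within 0.05 rad. The arm is clear, so I'll hand the job in.

```bash
python3 -m creep '[[0,[0,0,0],[0,0,0]],[0,[0,0,0],[0,0,0]],[0,[0,0,0],[0,0,0]],[0,[0,0,0],[0,0,0]]]'; python3 -c "
from workcell import *
print(job_done())"
```

```text
time_s: 77.6
position: [456.9, 182.1, 238.8]
ee_rot: [-2.39, 2.039, 0.0]
force: [0.3, 1.0, -0.9]
width: 0.501
gripper_force: 0.0
the job is handed in; nothing more can be done
None
```

All six modules are seated tab to the front, the lid is shut, and both turnbuttons lie square across its edge; I handed the job in at 77.6 s, and no verdict was returned.

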